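# Load the drying rack with oiled paddles and blocks

### The arm

A 6-joint arm with a two-finger parallel gripper is mounted at the origin on a cart in front of the work surface, level with it; the furniture and walls round the work are solid. World frame = base frame: x ahead of the robot, y to its left, z up, the work surface at z = 0. Lengths are in m, angles in rad, forces in N, time in s.
With the tool pointing down it reaches from about 0.35 to 0.775 m from the base axis. Payload 7.3 kg.
Tool frame: the origin (TCP) lies midway between the tips of the shut fingers; the grasp point (between the pads) lies grasp_offset behind it (grasp_offset is the distance from the TCP to the grasp point, in m); z points along the fingers, y is the line along which they close (so a half turn about z gives the same grasp; the last joint's range is limited). The gripper opens to 92 mm and grips with 3 to 60 N. Pads are 19 mm wide; open, the fingers measure 130 mm over their backs; the gripper's body (75 mm by 190 mm) begins 47 mm behind the grasp point.
Start: joints at [1.015, 0.342, 1.524, -0, 1.275, -0.146], TCP at [0.209, 0.482, 0.227] pointing down, gripper open.
Joint ranges: [-2.53, 2.53], [-0.77, 2.02], [0.04, 2.7], [-1, 4.14], [0.28, 2.66], [-3.11, 3.11]. Speed limits (rad/s): [2.57, 2.57, 3.14, 3.14, 3.14, 3.14].

### API

Orientations are given as [roll, pitch, yaw] about the fixed x, y, z axes, in that order (R = Rz(yaw) Ry(pitch) Rx(roll)).
In Python, from cell import * gives the robot as it stands.
- The arm moves only by the tool step_arm, never from a script. Its argument "plan" is a list of rows, each a list of 5 numbers: the closure, from -1 (fully open) to 1 (shut), then the shift along the tool's x, y, z in m, then the turn about the tool's z in rad. In form: [[hand, x, y, z, twist], ...]. A call has 1 to 20 rows; each row is the pose to reach, as a shift and turn from the pose commanded when the call began, along the tool's axes at that moment; what a row does not reach only later rows make up. A row lasts 1/8 s, in which the tool goes at most 62.5 mm and 10.7 degrees, less where a joint would pass 70% of its speed; a pose out of reach is approached as far as the arm can. A call with a gripper value outside its range is refused whole. The fingers move at their own pace and stop on an object; "grip_force" is the grip in N (left out, the last holds). Time passes only in rows, so rows that repeat a pose let the fingers close. It gives the time, the measured TCP pose, the force, the opening and the grip force at its end, in the units of the state.
- observe(): the state, without advancing time (a new reading comes with each control period).
- read_camera(name): name is "scene" or "top" or "wrist"; returns a dict with "img" (400x640x3 uint8, red, green, blue), "range_z" (400x640 float32, m along the optical axis (not along the pixel's ray), 0 where there is no reading), "fx", "fy", "cx", "cy" (pixels), "R" (3x3) and "t" (3): a world point X has camera coordinates R X + t; the wrist camera has in their place "T_tool_cam" (4x4, takes a point from camera to tool coordinates, whose origin is the TCP and whose axes are the flange's). Camera axes: x right, y down, z forward; pixel columns grow to the right and rows downward; lengths in m; the calibration is good to about 2 mm. The wrist camera is an equidistant fisheye: a pixel r from the principal point sees the ray r / f radians off the axis. A picture is of the moment at which its call begins: read the wrist's pose just before it.
- hand_in(): hands the job in; it is judged then, once.
The state is a dict: "time": time; "qpos": joint angles; "qvel": joint speeds; "joint_efforts": joint torques, N m; "tool_pos": TCP position; "tool_rot": TCP orientation; "contact_force": force on the tool from outside, world axes, zero at the start; "torque": the same for the moment, N m; "opening": finger opening in m; "grip_force": force on a finger pad.
Only numpy, scipy, OpenCV 4.12 (cv2) and the standard library are available. Lean on these libraries where they do the work, as an engineer would, in place of code of your own. Each camera call takes 0.05 s, during which the arm holds its last target. There are 200 camera calls.

### The job

These pieces have just been oiled, so put them all on the sloped drying rack: hang every paddle by its hole on a peg of its own, pushed home against the board and hanging straight down, handle uppermost. Lay the two plain blocks side by side on a broad face at the foot of the slope, long sides straight up the slope, lower ends settled against the bottom lip. Do not knock over or push away the screw jar behind the tool box.

Things in the scene. Friction and masses are not known exactly. Their poses are not given: they have to be found in the camera images.
- rack_board: Sloped plywood board of the fixed drying rack, right of the tool box; place and yaw vary. Face 220 mm wide, rises 25 degrees from level, away from the robot, 235 mm long from the lip up. Origin: on the face at the middle of the lip's inner side; x up the slope along the face, y left along the lip, z square out of the face. Things may stick by friction rather than slide down.
- lip_top (a point): Middle of the upper inner edge of the rack's bottom lip, a dark strip 12 mm thick that stands 14 mm out of the face over the whole width; axes as the board's.
- peg_0 (a point): Foot of the left peg (seen from the robot), on the board's face 200 mm up the slope from the lip; axes as the board's. The peg is a 10 mm dowel with a round end that stands 50 mm out along z, square to the face, so it points up and towards the robot, 65 degrees above level. Pegs are 80 mm apart.
- peg_1 (a point): Foot of the middle peg (seen from the robot), on the board's face 200 mm up the slope from the lip; axes as the board's. The peg is a 10 mm dowel with a round end that stands 50 mm out along z, square to the face, so it points up and towards the robot, 65 degrees above level. Pegs are 80 mm apart.
- peg_2 (a point): Foot of the right peg (seen from the robot), on the board's face 200 mm up the slope from the lip; axes as the board's. The peg is a 10 mm dowel with a round end that stands 50 mm out along z, square to the face, so it points up and towards the robot, 65 degrees above level. Pegs are 80 mm apart.
- paddle_0_middle (a point): Small wooden serving paddle, 16 mm thick, lies flat at the start; absent in some runs. This point is the centre of its broad part (76 mm long along x, 46 mm wide along y, flat faces along z), half-way through the thickness. x points from the broad part to the handle with the hanging hole. 0.06 kg.
- paddle_0_eye (a point): Centre of that paddle's hanging hole, half-way through the thickness, 55 mm along x from the middle of the broad part; axes as the paddle's. Round hole 20 mm in diameter, through along z, in a handle 34 mm wide that ends 17 mm past the hole's centre.
- paddle_1_middle (a point): Small wooden serving paddle, 16 mm thick, lies flat at the start; absent in some runs. This point is the centre of its broad part (76 mm long along x, 46 mm wide along y, flat faces along z), half-way through the thickness. x points from the broad part to the handle with the hanging hole. 0.06 kg.
- paddle_1_eye (a point): Centre of that paddle's hanging hole, half-way through the thickness, 55 mm along x from the middle of the broad part; axes as the paddle's. Round hole 20 mm in diameter, through along z, in a handle 34 mm wide that ends 17 mm past the hole's centre.
- paddle_2_middle (a point): Small wooden serving paddle, 16 mm thick, lies flat at the start; absent in some runs. This point is the centre of its broad part (76 mm long along x, 46 mm wide along y, flat faces along z), half-way through the thickness. x points from the broad part to the handle with the hanging hole. 0.06 kg.
- paddle_2_eye (a point): Centre of that paddle's hanging hole, half-way through the thickness, 55 mm along x from the middle of the broad part; axes as the paddle's. Round hole 20 mm in diameter, through along z, in a handle 34 mm wide that ends 17 mm past the hole's centre.
- block_0_middle (a point): Plain pale wooden block 60 mm (x) by 90 mm (y) by 45 mm (z), lies flat on its 60 x 90 face at the start. This point is its centre. 0.15 kg.
- block_1_middle (a point): Plain pale wooden block 60 mm (x) by 90 mm (y) by 45 mm (z), lies flat on its 60 x 90 face at the start. This point is its centre. 0.15 kg.
- screw_jar: Glass screw jar with a green lid, 69 mm across, 84 mm high, stands on the board behind the closed tool box (the tool box is 141 mm high and reaches from x 0.41 to 0.62, y -0.11 to 0.25, fixed); bystander. Origin under its centre.

How it is judged:
At the end, for the whole second after the job is handed in: Paddles on a peg each, hole within 9 mm of the peg axis, lying on the board (6 mm, 0.2 rad), handle up, within 0.4 rad of straight; blocks on a broad face (6 mm, 0.12 rad), long side within 0.15 rad of the slope, lower end within 7 mm of the lip, all within the board. All at rest (((x of paddle_0_eye in the frame of peg_0 between -0.009 and 0.009 m and y of paddle_0_eye in the frame of peg_0 between -0.009 and 0.009 m and z of paddle_0_eye in the frame of peg_0 between 0.002 and 0.014 m) or (x of paddle_0_eye in the frame of peg_1 between -0.009 and 0.009 m and y of paddle_0_eye in the frame of peg_1 between -0.009 and 0.009 m and z of paddle_0_eye in the frame of peg_1 between 0.002 and 0.014 m) or (x of paddle_0_eye in the frame of peg_2 between -0.009 and 0.009 m and y of paddle_0_eye in the frame of peg_2 between -0.009 and 0.009 m and z of paddle_0_eye in the frame of peg_2 between 0.002 and 0.014 m)) and angle between the z axis of each of paddle_0_eye, paddle_1_eye, paddle_2_eye and the z axis of rack_board, either way round below 0.2 rad and angle between the x axis of each of paddle_0_eye, paddle_1_eye, paddle_2_eye and the x axis of rack_board, either way round below 0.4 rad and x of each of paddle_0_middle, paddle_1_middle, paddle_2_middle in the frame of rack_board below 0.175 m and linear speed of each of paddle_0, paddle_1, paddle_2, block_0, block_1 below 0.02 m/s and ((x of paddle_1_eye in the frame of peg_0 between -0.009 and 0.009 m and y of paddle_1_eye in the frame of peg_0 between -0.009 and 0.009 m and z of paddle_1_eye in the frame of peg_0 between 0.002 and 0.014 m) or (x of paddle_1_eye in the frame of peg_1 between -0.009 and 0.009 m and y of paddle_1_eye in the frame of peg_1 between -0.009 and 0.009 m and z of paddle_1_eye in the frame of peg_1 between 0.002 and 0.014 m) or (x of paddle_1_eye in the frame of peg_2 between -0.009 and 0.009 m and y of paddle_1_eye in the frame of peg_2 between -0.009 and 0.009 m and z of paddle_1_eye in the frame of peg_2 between 0.002 and 0.014 m)) and ((x of paddle_2_eye in the frame of peg_0 between -0.009 and 0.009 m and y of paddle_2_eye in the frame of peg_0 between -0.009 and 0.009 m and z of paddle_2_eye in the frame of peg_0 between 0.002 and 0.014 m) or (x of paddle_2_eye in the frame of peg_1 between -0.009 and 0.009 m and y of paddle_2_eye in the frame of peg_1 between -0.009 and 0.009 m and z of paddle_2_eye in the frame of peg_1 between 0.002 and 0.014 m) or (x of paddle_2_eye in the frame of peg_2 between -0.009 and 0.009 m and y of paddle_2_eye in the frame of peg_2 between -0.009 and 0.009 m and z of paddle_2_eye in the frame of peg_2 between 0.002 and 0.014 m)) and distance between paddle_0_eye and paddle_1_eye above 0.06 m and distance between each of paddle_0_eye, paddle_1_eye and paddle_2_eye above 0.06 m and x of block_0_middle in the frame of rack_board between 0.038 and 0.052 m and y of block_0_middle in the frame of rack_board between -0.085 and 0.085 m and z of block_0_middle in the frame of rack_board between 0.0165 and 0.0285 m and angle between the z axis of each of block_0_middle, block_1_middle and the z axis of rack_board, either way round below 0.12 rad and angle between the y axis of each of block_0_middle, block_1_middle and the x axis of rack_board, either way round below 0.15 rad and x of block_1_middle in the frame of rack_board between 0.038 and 0.052 m and y of block_1_middle in the frame of rack_board between -0.085 and 0.085 m and z of block_1_middle in the frame of rack_board between 0.0165 and 0.0285 m); the robot touches nothing.
It fails at once if the screw jar is knocked over or shoved more than 8 cm (angle between screw_jar's own z axis and vertical above 0.6 rad or distance of screw_jar from where it was at the start of the episode above 0.08 m).
Of paddle_0, paddle_1, paddle_2 only 2 to 3 are there at a start; the rules pass over those that are not, and their reading is None.
At some moment in a run one of block_0, block_1 may be knocked a few centimetres aside while the robot is not near it.
Once in a run the grip may slacken for a moment while it holds something.
It also fails if it takes over 210 s, if anything falls off the work surface, if the arm or the gripper's body presses on something with over 40 N, if the wrist force passes 120 N, or if a joint passes its speed limit or range.

## Working session

There is one attempt and no reset: what is moved stays moved. The work goes in short steps, Python scripts to look and compute and a tool call to move; the robot and the scene stay as the last step left them, time stands still between calls to the robot, and variables do not carry over. Pictures are saved under pics/ and viewed, at most 14 in all, crops included, and the job is handed in when it is done.

Besides the shell and the picture viewer there is one more tool, called after "Emit:" in YAML: its name, and indented under it one key for each argument. step_arm: Moves the arm, as the interface text tells. Its arguments: {"type":"object","properties":{"plan":{"type":"array","items":{"type":"array","items":{"type":"number"}}},"grip_force":{"type":"number"}},"required":["plan"]}

```bash
ls; mkdir -p pics
python3 - <<'E'
from cell import *
import cv2,numpy as np
s=observe();print({k:np.round(v,3).tolist() for k,v in s.items()})
try: print(grasp_offset)
except Exception as e: print(e)
for n in ["scene","top"]:
    c=read_camera(n);cv2.imwrite(f"pics/{n}0.png",c["img"][:,:,::-1]);np.savez(f"{n}0.npz",**c)
    print(n,{k:np.round(c[k],3).tolist() for k in c if k not in("img","range_z")})
E
```

```text
pics
{'time': 0.0, 'qpos': [1.015, 0.343, 1.525, 0.0, 1.275, -0.146], 'qvel': [0.0, 0.0, -0.001, 0.002, -0.001, -0.001], 'joint_efforts': [-0.001, -43.124, -24.422, 0.072, 0.056, -0.0], 'tool_pos': [0.209, 0.481, 0.226], 'tool_rot': [-3.14, -0.0, 2.732], 'contact_force': [0.275, 0.138, 0.265], 'torque': [0.032, 0.01, 0.026], 'grip_force': 0.0, 'opening': 0.092}
0.0188
scene {'fx': 382.199, 'fy': 382.199, 'cx': 318.063, 'cy': 202.305, 'R': [[0.267, 0.964, 0.021], [0.455, -0.107, -0.884], [-0.85, 0.245, -0.467]], 't': [-0.187, -0.155, 1.663]}
top {'fx': 508.017, 'fy': 508.017, 'cx': 321.123, 'cy': 202.42, 'R': [[-0.011, -1.0, -0.013], [-0.982, 0.014, -0.191], [0.191, 0.01, -0.982]], 't': [0.054, 0.538, 1.54]}
```

View pics/scene0.png

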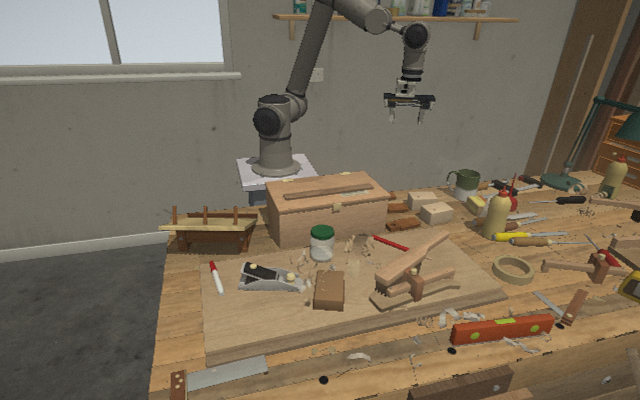

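View pics/top0.png

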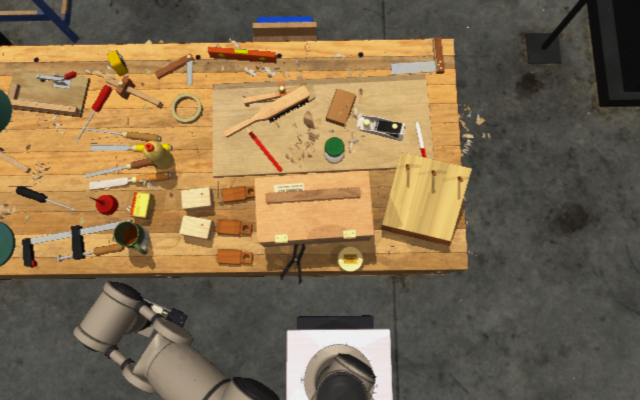

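```bash
cat > h.py <<'E'
import numpy as np,cv2
from cell import *
def cloud(c):
    z=c["range_z"].astype(float);v,u=np.mgrid[:z.shape[0],:z.shape[1]]
    P=np.stack([(u-c["cx"])/c["fx"]*z,(v-c["cy"])/c["fy"]*z,z],-1)
    W=(P-c["t"])@c["R"];W[z==0]=np.nan
    return W
E
python3 - <<'E'
from h import *
c=dict(np.load("top0.npz"));W=cloud(c)
a=c["img"][175:275,120:280,::-1];b=c["img"][145:250,375:480,::-1]
A=cv2.resize(a,None,fx=4,fy=4,interpolation=3);B=cv2.resize(b,None,fx=5,fy=5,interpolation=3)
cv2.imwrite("pics/a.png",A);cv2.imwrite("pics/b.png",B)
# board plane
pts=W[175:215,405:445].reshape(-1,3);pts=pts[~np.isnan(pts[:,0])]
m=np.median(pts,0);A_=np.c_[pts[:,:2],np.ones(len(pts))]
for _ in range(5):
    k=np.linalg.lstsq(A_,pts[:,2],rcond=None)[0];r=np.abs(A_@k-pts[:,2]);A_,pts=A_[r<max(.004,np.median(r)*2)],pts[r<max(.004,np.median(r)*2)]
n=np.r_[-k[:2],1];n/=np.linalg.norm(n);print(k,n,np.degrees(np.arccos(n[2])),np.arctan2(-n[1],-n[0]),r.std())
img=c["img"].astype(int)
for nm,(v,u) in dict(jar=(150,334),p=(194,236),b0=(195,194),b1=(225,195)).items(): print(nm,W[v,u].round(3))
E
```

```text
[ 0.45191998 -0.11599851 -0.19949842] [-0.40953748  0.10511979  0.9062168 ] 25.012332892383156 -0.25125512075790934 0.0011183860211476297
jar [0.692 0.005 0.107]
p [0.578 0.322 0.015]
b0 [0.571 0.451 0.04 ]
b1 [0.473 0.442 0.048]
```

View pics/a.png

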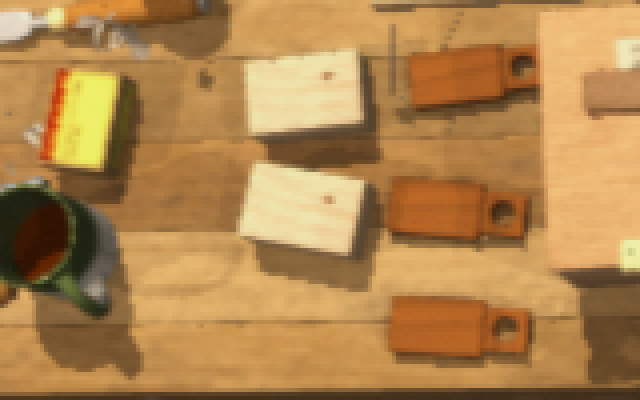

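View pics/b.png

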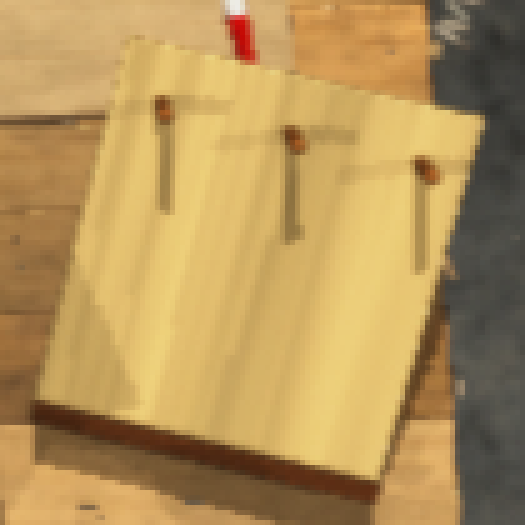

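```bash
cat >> h.py <<'E'
def onplane(c,uv,n,p0):
    uv=np.atleast_2d(uv).astype(float)
    d=np.c_[(uv[:,0]-c["cx"])/c["fx"],(uv[:,1]-c["cy"])/c["fy"],np.ones(len(uv))]@c["R"]
    o=-c["R"].T@c["t"];n=np.asarray(n,float)
    return o+d*(((np.asarray(p0)-o)@n)/(d@n))[:,None]
E
python3 - <<'E'
from h import *
c=dict(np.load("top0.npz"))
cr=lambda L:np.array(L)/4+[120-.375,175-.375]
Z=[0,0,1]
for nm,h,L in [("p_top",.016,[[411,55],[413,108],[503,98],[500,46],[523,67]]),("p_mid",.016,[[392,178],[390,235],[478,240],[482,182],[502,212]]),("p_low",.016,[[393,297],[393,354],[485,355],[485,301],[507,328]])]:
    P=onplane(c,cr(L),Z,[0,0,h]);m=P[:4].mean(0);e=P[4];d=e-m
    print(nm,"mid",m.round(3),"eye",e.round(3),"len",np.linalg.norm(d).round(4),"yaw",np.arctan2(d[1],d[0]).round(3),"yaw_edges",[np.arctan2(*(P[b]-P[a])[1::-1]).round(3) for a,b in((0,3),(1,2))],"w",np.linalg.norm(P[0]-P[1]).round(3))
for nm,L in [("b_top",[[243,66],[250,135],[363,122],[358,50]]),("b_low",[[255,163],[240,237],[350,255],[367,181]])]:
    P=onplane(c,cr(L),Z,[0,0,.045]);m=P.mean(0);d=P[3]-P[0]+P[2]-P[1]
    print(nm,m.round(3),"yawlong",np.arctan2(d[1],d[0]).round(3),np.linalg.norm(d)/2,np.linalg.norm(P[0]-P[1]))
k=np.array([0.45191998,-0.11599851,-0.19949842]);n=np.r_[-k[:2],1];n/=np.linalg.norm(n);p0=np.array([.5,-.25,k@[.5,-.25,1]])
cb=lambda L:np.array(L)/5+[375-.4,145-.4]
F=onplane(c,cb([[130,38],[485,117],[35,402],[380,485],[160,100],[287,130],[415,162]]),n,p0)
print("TL TR BL BR feet?\n",F.round(3));print(np.linalg.norm(F[0]-F[1]),np.linalg.norm(F[0]-F[2]),np.linalg.norm(F[1]-F[3]))
T=onplane(c,cb([[168,115],[300,145],[433,177]]),n,p0+n*.045);print("tips",T.round(3),(T-.045*n).round(3))
x=np.array([-n[0]*n[2],-n[1]*n[2],1-n[2]**2]);x/=np.linalg.norm(x);y=np.cross(n,x);print("x",x,"y",y)
for f in (F-F[0]): print((f@x).round(3),(f@y).round(3))
for f in (T-.045*n-F[0]): print((f@x).round(3),(f@y).round(3))
E
```

```text
p_top mid [0.578 0.329 0.016] eye [0.585 0.275 0.016] len 0.0539 yaw -1.436 yaw_edges [np.float64(-1.482), np.float64(-1.472)] w 0.044
p_mid mid [0.471 0.343 0.016] eye [0.468 0.29  0.016] len 0.0532 yaw -1.634 yaw_edges [np.float64(-1.629), np.float64(-1.641)] w 0.046
p_low mid [0.377 0.338 0.016] eye [0.375 0.285 0.016] len 0.0537 yaw -1.603 yaw_edges [np.float64(-1.627), np.float64(-1.594)] w 0.045
b_top [0.56  0.445 0.045] yawlong -1.455 0.09067313721012261 0.05631977089227632
b_low [0.468 0.442 0.045] yawlong -1.745 0.08898773665915417 0.05919051805665753
TL TR BL BR feet?
 [[ 0.676 -0.197  0.129]
 [ 0.623 -0.408  0.129]
 [ 0.468 -0.142  0.029]
 [ 0.413 -0.356  0.028]
 [ 0.64  -0.215  0.115]
 [ 0.621 -0.291  0.115]
 [ 0.6   -0.368  0.114]]
0.21749216094124074 0.23662029680177288 0.23854193491937692
tips [[ 0.62  -0.213  0.155]
 [ 0.601 -0.29   0.155]
 [ 0.58  -0.367  0.155]] [[ 0.639 -0.218  0.114]
 [ 0.619 -0.295  0.115]
 [ 0.599 -0.372  0.114]]
x [ 0.87776262 -0.22530351  0.42281334] y [ 2.48619874e-01  9.68601135e-01 -1.38777878e-17]
0.0 0.0
0.001 -0.217
-0.237 0.001
-0.237 -0.22
-0.033 -0.027
-0.033 -0.106
-0.035 -0.185
-0.034 -0.03
-0.034 -0.109
-0.034 -0.189
```

```bash
cat >> h.py <<'E'
def go(x,y,z,yaw):
    s=observe();p=np.array(s["tool_pos"]);w=s["tool_rot"][2];d=np.array([x,y,z])-p
    C,S=np.cos(w),np.sin(w);t=-((yaw-w+np.pi)%(2*np.pi)-np.pi)
    print("t",round(s["time"],2),"pos",p.round(4),"rot",np.round(s["tool_rot"],3),"q6",round(s["qpos"][5],2),"F",np.round(s["contact_force"],1),"op",round(s["opening"],4),"grip",round(s["grip_force"],1))
    print("ROW",np.round([d[0]*C+d[1]*S,d[0]*S-d[1]*C,-d[2],t],4).tolist())
E
python3 -c "
from h import *
go(.578,.329,.12,1.664)"
```

```text
t 0.1 pos [0.209  0.4812 0.2261] rot [-3.14  -0.     2.732] q6 -0.15 F [ 0.5 -0.5 -0.1] op 0.0919 grip 0.0
ROW [-0.3991, 0.0074, 0.1061, 1.0678]
```

Emit:
step_arm:
  plan:
    - [-0.6,-0.399,0.007,0.106,1.068]
    - [-0.6,-0.399,0.007,0.106,1.068]
    - [-0.6,-0.399,0.007,0.106,1.068]
    - [-0.6,-0.399,0.007,0.106,1.068]
    - [-0.6,-0.399,0.007,0.106,1.068]
    - [-0.6,-0.399,0.007,0.106,1.068]
    - [-0.6,-0.399,0.007,0.106,1.068]
    - [-0.6,-0.399,0.007,0.106,1.068]
    - [-0.6,-0.399,0.007,0.106,1.068]
    - [-0.6,-0.399,0.007,0.106,1.068]
    - [-0.6,-0.399,0.007,0.106,1.068]

```text
time: 1.48
tool_pos: [0.5772, 0.3299, 0.1214]
tool_rot: [3.141, -0.0, 1.665]
contact_force: [0.9, 0.3, 0.7]
opening: 0.0735
grip_force: 0.0
```

Run:
```python
from h import *
go(.578,.329,.006,1.664)
c=read_camera("wrist");np.savez("w1.npz",**c);cv2.imwrite("pics/w1.png",c["img"][:,:,::-1])
print({k:np.round(c[k],3).tolist() for k in c if k not in("img","range_z")})
```

```text
t 1.48 pos [0.5772 0.3299 0.1214] rot [ 3.141 -0.     1.665] q6 0.31 F [0.9 0.3 0.7] op 0.0735 grip 0.0
ROW [-0.001, 0.0007, 0.1154, 0.0013]
{'fx': 309.707, 'fy': 309.707, 'cx': 318.11, 'cy': 208.884, 'T_tool_cam': [[0.0, -0.967, -0.254, 0.069], [1.0, 0.0, -0.001, -0.0], [0.001, -0.254, 0.967, -0.159], [0.0, 0.0, 0.0, 1.0]]}
```

View pics/w1.png

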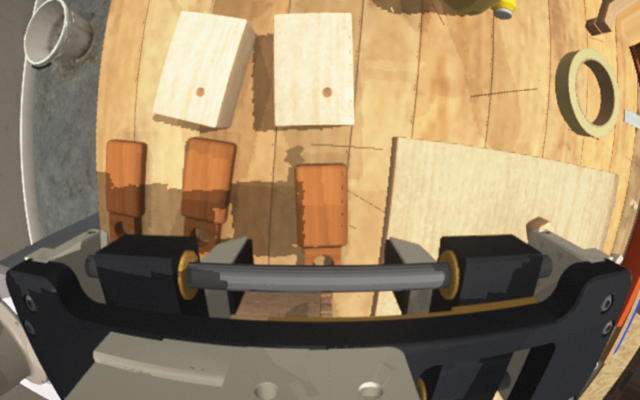

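```bash
cat >> h.py <<'E'
from scipy.spatial.transform import Rotation as Ro
def wpx(c,uv,s,z):
    uv=np.atleast_2d(uv).astype(float)-[c["cx"],c["cy"]];r=np.linalg.norm(uv,axis=1);th=r/c["fx"]
    d=np.c_[uv/r[:,None]*np.sin(th)[:,None],np.cos(th)]
    R=Ro.from_euler("xyz",s["tool_rot"]).as_matrix();T=c["T_tool_cam"]
    d=d@(R@T[:3,:3]).T;o=np.array(s["tool_pos"])+R@T[:3,3]
    return o+d*((z-o[2])/d[:,2])[:,None]
E
python3 - <<'E'
from h import *
c=dict(np.load("w1.npz"));s=observe()
P=wpx(c,[[296,165],[347,163],[347,246],[299,248],[323,262]],s,.016);print(P.round(4))
m=P[:4].mean(0);d=P[2]+P[3]-P[0]-P[1];print(m,np.linalg.norm(d)/2,np.linalg.norm(P[0]-P[1]),np.arctan2(d[1],d[0]))
E
```

```text
[[0.5543 0.3662 0.016 ]
 [0.5977 0.3721 0.016 ]
 [0.6066 0.2967 0.016 ]
 [0.5629 0.2907 0.016 ]
 [0.5862 0.2787 0.016 ]]
[0.58035995 0.33142978 0.016     ] 0.07598883365930023 0.04375900233911571 -1.4555975021247305
```

Emit:
step_arm:
  plan:
    - [-0.6,0.001,0.003,0.06,-0.02]
    - [-0.6,0.001,0.003,0.115,-0.02]
    - [-0.6,0.001,0.003,0.115,-0.02]
    - [-0.6,0.001,0.003,0.115,-0.02]
    - [0.2,0.001,0.003,0.115,-0.02]
    - [0.2,0.001,0.003,0.115,-0.02]
    - [0.2,0.001,0.003,0.115,-0.02]
    - [0.2,0.001,0.003,0.115,-0.02]
    - [0.2,0.001,0.003,0.115,-0.02]
  grip_force: 20

```text
time: 2.65
tool_pos: [0.5809, 0.3303, 0.006]
tool_rot: [3.141, -0.0, 1.684]
contact_force: [-0.1, -1.3, 2.4]
opening: 0.0459
grip_force: 20.0
```

```bash
python3 -c "
from h import *
go(.58,.331,.27,1.685)"
```

```text
t 2.65 pos [0.5809 0.3303 0.006 ] rot [ 3.141 -0.     1.684] q6 0.29 F [-0.1 -1.3  2.4] op 0.0459 grip 20.0
ROW [0.0008, -0.0008, -0.264, -0.0012]
```

```bash
python3 -c "
from h import *
go(.5235,-.2683,.27,2.890)"
```

```text
t 2.65 pos [0.5809 0.3303 0.006 ] rot [ 3.141 -0.     1.684] q6 0.29 F [-0.1 -1.3  2.4] op 0.0459 grip 20.0
ROW [-0.5884, -0.1245, -0.264, -1.2062]
```

Emit:
step_arm:
  plan:
    - [0.2,0,0,-0.06,0]
    - [0.2,0,0,-0.12,0]
    - [0.2,0,0,-0.18,0]
    - [0.2,0,0,-0.264,0]
    - [0.2,0,0,-0.264,0]
    - [0.2,-0.588,-0.1245,-0.264,-1.206]
    - [0.2,-0.588,-0.1245,-0.264,-1.206]
    - [0.2,-0.588,-0.1245,-0.264,-1.206]
    - [0.2,-0.588,-0.1245,-0.264,-1.206]
    - [0.2,-0.588,-0.1245,-0.264,-1.206]
    - [0.2,-0.588,-0.1245,-0.264,-1.206]
    - [0.2,-0.588,-0.1245,-0.264,-1.206]
    - [0.2,-0.588,-0.1245,-0.264,-1.206]
    - [0.2,-0.588,-0.1245,-0.264,-1.206]
    - [0.2,-0.588,-0.1245,-0.264,-1.206]
    - [0.2,-0.588,-0.1245,-0.264,-1.206]
    - [0.2,-0.588,-0.1245,-0.264,-1.206]
    - [0.2,-0.588,-0.1245,-0.264,-1.206]
    - [0.2,-0.588,-0.1245,-0.264,-1.206]
    - [0.2,-0.588,-0.1245,-0.264,-1.206]

```text
time: 5.15
tool_pos: [0.5237, -0.2672, 0.2699]
tool_rot: [3.142, 0.0, 2.891]
contact_force: [0.1, 0.0, -0.1]
opening: 0.046
grip_force: 20.0
```

Run:
```python
from h import *
go(.5235,-.2683,.13,2.890)
c=read_camera("wrist");np.savez("w2.npz",**c);cv2.imwrite("pics/w2.png",c["img"][:,:,::-1])
```

```text
t 5.15 pos [ 0.5237 -0.2672  0.2699] rot [3.142 0.    2.891] q6 -1.92 F [ 0.1  0.  -0.1] op 0.046 grip 20.0
ROW [-0.0001, -0.0011, 0.1399, 0.0011]
```

View pics/w2.png

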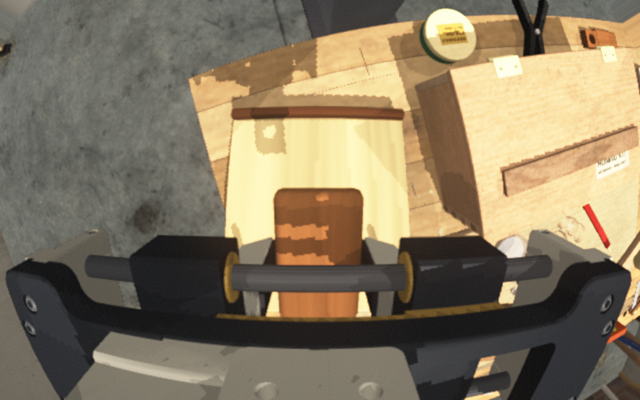

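Run:
```python
from h import *
c=dict(np.load("w2.npz"));s=observe()
P=wpx(c,[[232,118],[404,119]],s,.0427);print(P.round(4),np.linalg.norm(P[0]-P[1]));m=P.mean(0)
n=np.array([-0.4095,.1051,.9062]);print("origin est",(m-n*.014).round(4))
```

```text
[[ 0.4134 -0.3508  0.0427]
 [ 0.4684 -0.141   0.0427]] 0.21685029978419085
origin est [ 0.4467 -0.2474  0.03  ]
```

Emit:
step_arm:
  plan:
    - [0.2,0,-0.001,0.06,0]
    - [0.2,0,-0.001,0.12,0]
    - [0.2,0,-0.001,0.15,0]
    - [0.2,0,-0.001,0.16,0]
    - [0.2,0,-0.001,0.17,0]
    - [0.2,0,-0.001,0.18,0]
    - [0.2,0,-0.001,0.185,0]
    - [0.2,0,-0.001,0.185,0]

```text
time: 6.2
tool_pos: [0.5239, -0.2694, 0.0852]
tool_rot: [-3.141, 0.002, 2.89]
contact_force: [0.1, 0.7, 1.3]
opening: 0.0457
grip_force: 20.0
```

Emit:
step_arm:
  plan:
    - [0.2,0,0,0.004,0]
    - [0.2,0,0,0.007,0]
    - [0.2,0,0,0.007,0]

```text
time: 6.58
tool_pos: [0.5232, -0.2691, 0.0776]
tool_rot: [-3.142, 0.0, 2.89]
contact_force: [0.6, -0.4, 1.0]
opening: 0.0456
grip_force: 20.0
```

```bash
python3 -c "
from h import *
go(.5235,-.2683,.13,2.890)"
```

```text
t 6.58 pos [ 0.5232 -0.2691  0.0776] rot [-3.142  0.     2.89 ] q6 -1.92 F [ 0.6 -0.4  1. ] op 0.0456 grip 20.0
ROW [-0.0001, 0.0009, -0.0524, -0.0003]
```

Emit:
step_arm:
  plan:
    - [0.2,0,0,0.002,0]
    - [0.2,0,0,0.002,0]

```text
time: 6.82
tool_pos: [0.5231, -0.269, 0.0756]
tool_rot: [3.142, 0.0, 2.89]
contact_force: [0.8, -1.0, 1.9]
opening: 0.0457
grip_force: 20.0
```

Emit:
step_arm:
  plan:
    - [0.2,0,0,0.0015,0]
    - [0.2,0,0,0.0015,0]

```text
time: 7.08
tool_pos: [0.5232, -0.2691, 0.0752]
tool_rot: [-3.141, 0.001, 2.89]
contact_force: [-1.5, 0.9, 8.1]
opening: 0.0454
grip_force: 20.0
```

```bash
cat >> h.py <<'E'
O=np.array([.4455,-.2477,.030]);N=np.array([-.4095,.1051,.9062]);X=np.array([.8778,-.2253,.4228]);Y=np.cross(N,X)
def bgo(x,y,z): go(*(O+x*X+y*Y+z*N),2.890)
E
python3 -c "
from h import *
bgo(.092,-.001,.067);bgo(.1437,.08,.067);bgo(.1437,.08,.011)"
```

```text
t 7.08 pos [ 0.5232 -0.2691  0.0752] rot [-3.141e+00  1.000e-03  2.890e+00] q6 -1.92 F [-1.5  0.9  8.1] op 0.0454 grip 20.0
ROW [0.0256, 0.0003, -0.0544, -0.0001]
t 7.08 pos [ 0.5232 -0.2691  0.0752] rot [-3.141e+00  1.000e-03  2.890e+00] q6 -1.92 F [-1.5  0.9  8.1] op 0.0454 grip 20.0
ROW [-0.0213, 0.0814, -0.0763, -0.0001]
t 7.08 pos [ 0.5232 -0.2691  0.0752] rot [-3.141e+00  1.000e-03  2.890e+00] q6 -1.92 F [-1.5  0.9  8.1] op 0.0454 grip 20.0
ROW [-0.0449, 0.0814, -0.0255, -0.0001]
```

Emit:
step_arm:
  plan:
    - [0.2,0.026,0,-0.055,0]
    - [0.2,0.026,0,-0.085,0]
    - [0.2,-0.021,0.081,-0.085,0]
    - [0.2,-0.021,0.081,-0.085,0]
    - [0.2,-0.021,0.081,-0.076,0]
    - [0.2,-0.021,0.081,-0.076,0]
    - [0.2,-0.021,0.081,-0.076,0]

```text
time: 7.95
tool_pos: [0.5629, -0.1965, 0.1499]
tool_rot: [3.142, -0.001, 2.889]
contact_force: [-0.4, -0.3, -0.4]
opening: 0.0457
grip_force: 20.0
```

Run:
```python
from h import *
bgo(.1437,.08,.011)
for n,(v0,v1,u0,u1),k in (("scene",(150,260,140,280),5),("top",(130,250,370,490),4)):
    c=read_camera(n);cv2.imwrite(f"pics/{n}1.png",cv2.resize(c["img"][v0:v1,u0:u1,::-1],None,fx=k,fy=k,interpolation=3))
```

```text
t 7.95 pos [ 0.5629 -0.1965  0.1499] rot [ 3.142e+00 -1.000e-03  2.889e+00] q6 -1.78 F [-0.4 -0.3 -0.4] op 0.0457 grip 20.0
ROW [-0.0246, 0.0013, 0.0492, -0.0014]
```

View pics/scene1.png

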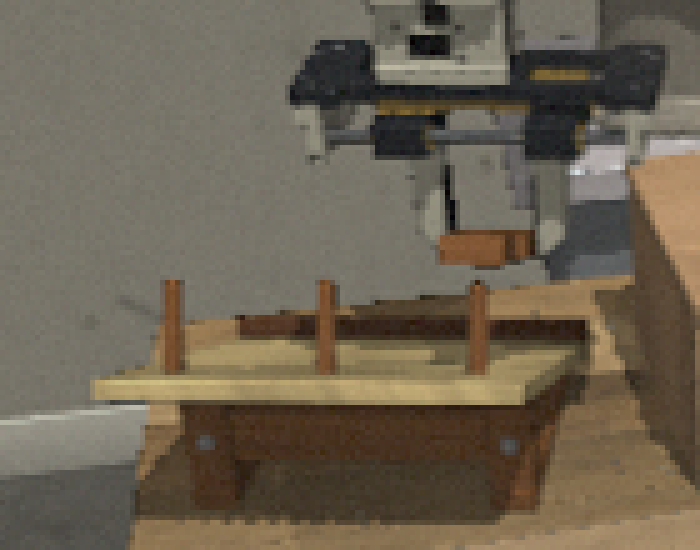

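Emit:
step_arm:
  plan:
    - [0.2,-0.006,0.001,0.012,0]
    - [0.2,-0.012,0.001,0.024,0]
    - [0.2,-0.015,0.001,0.03,0]
    - [0.2,-0.015,0.001,0.03,0]

```text
time: 8.55
tool_pos: [0.5783, -0.1984, 0.1191]
tool_rot: [3.141, -0.002, 2.89]
contact_force: [-0.5, -0.2, -0.2]
opening: 0.0456
grip_force: 20.0
```

Run:
```python
from h import *
bgo(.1437,.08,.011)
I=[]
for n,(v0,v1,u0,u1),k in (("scene",(160,250,160,280),5),("top",(135,225,385,505),5)):
    c=read_camera(n);I.append(cv2.resize(c["img"][v0:v1,u0:u1,::-1],None,fx=k,fy=k,interpolation=3)[:,:400 if n=="top" else 600][:, :400])
cv2.imwrite("pics/s2.png",np.hstack(I))
```

```text
t 8.55 pos [ 0.5783 -0.1984  0.1191] rot [ 3.141e+00 -2.000e-03  2.890e+00] q6 -1.77 F [-0.5 -0.2 -0.2] op 0.0456 grip 20.0
ROW [-0.0092, -0.0008, 0.0184, -0.0001]
```

View pics/s2.png

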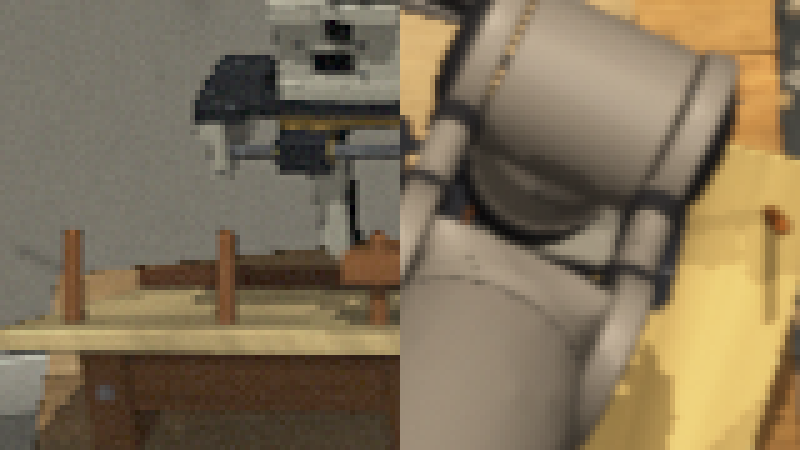

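Emit:
step_arm:
  plan:
    - [0.2,-0.004,0,0.009,0]
    - [0.2,-0.008,0,0.017,0]
    - [0.2,-0.009,0,0.019,0]
    - [0.2,-0.009,0,0.019,0]

```text
time: 9.15
tool_pos: [0.5871, -0.2007, 0.1009]
tool_rot: [3.141, -0.001, 2.89]
contact_force: [0.6, -0.2, -0.4]
opening: 0.0458
grip_force: 20.0
```

Emit:
step_arm:
  plan:
    - [0.2,-0.001,0,0.0025,0]
    - [0.2,-0.001,0,0.0025,0]
    - [-0.25,-0.001,0,0.0025,0]
    - [-0.25,-0.001,0,0.0025,0]
    - [-0.25,-0.001,0,0.0025,0]
    - [-0.25,-0.001,0,0.0025,0]

```text
time: 9.9
tool_pos: [0.5882, -0.201, 0.0988]
tool_rot: [3.142, 0.0, 2.89]
contact_force: [-0.4, 0.5, -0.3]
opening: 0.0573
grip_force: 0.0
```

Emit:
step_arm:
  plan:
    - [-0.25,0,0,-0.05,0]
    - [-0.25,0.02,0,-0.1,0]
    - [-0.25,0.02,0,-0.15,0]
    - [-0.25,0.02,0,-0.18,0]
    - [-0.25,0.02,0,-0.18,0]

```text
time: 10.52
tool_pos: [0.5697, -0.1965, 0.2816]
tool_rot: [-3.14, 0.006, 2.89]
contact_force: [-0.2, 0.3, -0.7]
opening: 0.0577
grip_force: 0.0
```

```bash
python3 -c "
from h import *
go(.471,.343,.27,1.504)"
```

```text
t 10.53 pos [ 0.5697 -0.1965  0.2816] rot [-3.14   0.006  2.89 ] q6 -1.78 F [-0.2  0.3 -0.7] op 0.0577 grip 0.0
ROW [0.23, 0.4979, 0.0116, 1.3858]
```

Emit:
step_arm:
  plan:
    - [-0.6,0.23,0.498,0.012,1.383]
    - [-0.6,0.23,0.498,0.012,1.383]
    - [-0.6,0.23,0.498,0.012,1.383]
    - [-0.6,0.23,0.498,0.012,1.383]
    - [-0.6,0.23,0.498,0.012,1.383]
    - [-0.6,0.23,0.498,0.012,1.383]
    - [-0.6,0.23,0.498,0.012,1.383]
    - [-0.6,0.23,0.498,0.012,1.383]
    - [-0.6,0.23,0.498,0.012,1.383]
    - [-0.6,0.23,0.498,0.012,1.383]
    - [-0.6,0.23,0.498,0.012,1.383]
    - [-0.6,0.23,0.498,0.012,1.383]
    - [-0.6,0.23,0.498,0.06,1.383]
    - [-0.6,0.23,0.498,0.12,1.383]
    - [-0.6,0.23,0.498,0.162,1.383]
    - [-0.6,0.23,0.498,0.162,1.383]
    - [-0.6,0.23,0.498,0.162,1.383]

```text
time: 12.65
tool_pos: [0.4716, 0.3432, 0.1187]
tool_rot: [3.139, -0.002, 1.505]
contact_force: [0.9, 1.2, 0.3]
opening: 0.0735
grip_force: 0.0
```

```bash
cat >> h.py <<'E'
def paddle(c,s,xy):
    hsv=cv2.cvtColor(c["img"],cv2.COLOR_RGB2HSV)
    v,u=np.nonzero((hsv[:,:,0]<13)&(hsv[:,:,1]>140)&(hsv[:,:,2]>60)&(np.arange(400)[:,None]<238))
    P=wpx(c,np.c_[u,v],s,.016)[:,:2];P=P[np.linalg.norm(P-xy,axis=1)<.06]
    (cx,cy),(w,h),a=cv2.minAreaRect((P*1e4).astype(np.float32))
    d=np.radians(a if w>h else a+90);D=np.array([np.cos(d),np.sin(d)]);D=-D if D[1]>0 else D
    q=P@D;e=np.percentile(q,.5);w=P@[-D[1],D[0]];wc=(np.percentile(w,1)+np.percentile(w,99))/2
    print("n",len(P),"mid",(D*(e+.038)+np.array([-D[1],D[0]])*wc).round(4),"yaw",np.arctan2(D[1],D[0]).round(3),"w",np.ptp(w).round(4))
E
python3 - <<'E'
from h import *
paddle(dict(np.load("w1.npz")),dict(tool_pos=[.5772,.3299,.1214],tool_rot=[3.141,0,1.665]),[.58,.331])
s=observe();c=read_camera("wrist");np.savez("w3.npz",**c);paddle(c,s,[.471,.343])
go(.471,.343,.006,1.507)
E
```

```text
n 833 mid [0.579  0.3309] yaw -1.453 w 0.0441
n 1020 mid [0.4719 0.3454] yaw -1.669 w 0.0442
t 12.7 pos [0.4718 0.3436 0.1192] rot [ 3.138e+00 -2.000e-03  1.506e+00] q6 0.56 F [ 0.3 -0.   0.7] op 0.0734 grip 0.0
ROW [-0.0006, -0.0007, 0.1132, -0.0013]
```

Emit:
step_arm:
  plan:
    - [-0.6,0.012,0,0.06,0.016]
    - [-0.6,0.012,0,0.113,0.016]
    - [-0.6,0.012,0,0.113,0.016]
    - [-0.6,0.012,0,0.113,0.016]
    - [0.2,0.012,0,0.113,0.016]
    - [0.2,0.012,0,0.113,0.016]
    - [0.2,0.012,0,0.113,0.016]
    - [0.2,0.012,0,0.113,0.016]
    - [0.2,0.012,0,0.113,0.016]
  grip_force: 20

```text
time: 13.82
tool_pos: [0.4712, 0.3557, 0.0042]
tool_rot: [3.141, -0.0, 1.491]
contact_force: [-0.9, -0.8, 5.1]
opening: 0.046
grip_force: 20.0
```

```bash
python3 -c "
from h import *
bgo(.075,0,.21)"
```

```text
t 13.82 pos [0.4712 0.3557 0.0042] rot [ 3.141 -0.     1.491] q6 0.6 F [-0.9 -0.8  5.1] op 0.046 grip 20.0
ROW [-0.6, 0.0021, -0.2478, -1.3992]
```

```bash
python3 -c "
from h import *
go(.5157,-.2657,.262,2.89)"
```

```text
t 13.82 pos [0.4712 0.3557 0.0042] rot [ 3.141 -0.     1.491] q6 0.6 F [-0.9 -0.8  5.1] op 0.046 grip 20.0
ROW [-0.6158, 0.094, -0.2578, -1.3992]
```

Emit:
step_arm:
  plan:
    - [0.2,0,0,-0.06,0]
    - [0.2,0,0,-0.12,0]
    - [0.2,0,0,-0.18,0]
    - [0.2,0,0,-0.258,0]
    - [0.2,0,0,-0.258,0]
    - [0.2,-0.616,0.094,-0.258,-1.399]
    - [0.2,-0.616,0.094,-0.258,-1.399]
    - [0.2,-0.616,0.094,-0.258,-1.399]
    - [0.2,-0.616,0.094,-0.258,-1.399]
    - [0.2,-0.616,0.094,-0.258,-1.399]
    - [0.2,-0.616,0.094,-0.258,-1.399]
    - [0.2,-0.616,0.094,-0.258,-1.399]
    - [0.2,-0.616,0.094,-0.258,-1.399]
    - [0.2,-0.616,0.094,-0.258,-1.399]
    - [0.2,-0.616,0.094,-0.258,-1.399]
    - [0.2,-0.616,0.094,-0.258,-1.399]
    - [0.2,-0.616,0.094,-0.258,-1.399]
    - [0.2,-0.616,0.094,-0.258,-1.399]
    - [0.2,-0.616,0.094,-0.258,-1.399]
    - [0.2,-0.616,0.094,-0.258,-1.399]

```text
time: 16.32
tool_pos: [0.5155, -0.2648, 0.2619]
tool_rot: [3.141, 0.0, 2.891]
contact_force: [-0.0, 0.2, -0.5]
opening: 0.0454
grip_force: 20.0
```

Run:
```python
from h import *
go(.5157,-.2657,.078,2.89)
c=read_camera("scene");cv2.imwrite("pics/s3.png",cv2.resize(c["img"][150:260,140:280,::-1],None,fx=5,fy=5,interpolation=3))
```

```text
t 16.32 pos [ 0.5155 -0.2648  0.2619] rot [3.141 0.    2.891] q6 -1.93 F [-0.   0.2 -0.5] op 0.0454 grip 20.0
ROW [-0.0004, -0.0008, 0.1839, 0.0014]
```

View pics/s3.png

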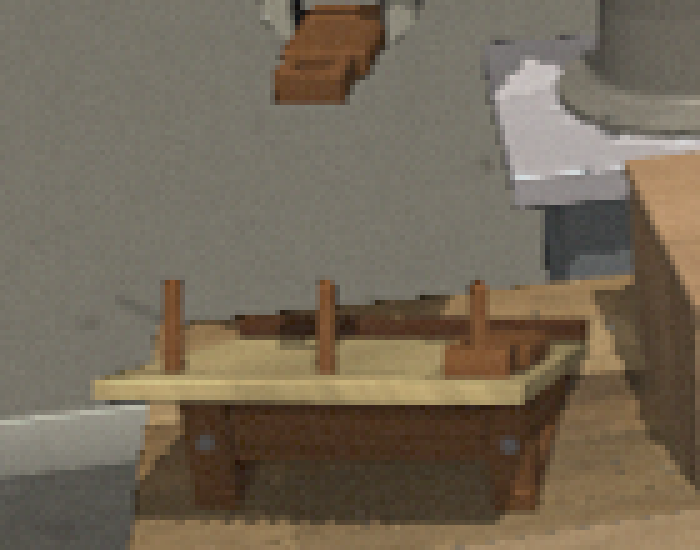

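Emit:
step_arm:
  plan:
    - [0.2,0,-0.001,0.06,0]
    - [0.2,0,-0.001,0.11,0]
    - [0.2,0,-0.001,0.12,0]
    - [0.2,0,-0.001,0.13,0]
    - [0.2,0,-0.001,0.14,0]
    - [0.2,0,-0.001,0.15,0]
    - [0.2,0,-0.001,0.16,0]
    - [0.2,0,-0.001,0.17,0]
    - [0.2,0,-0.001,0.18,0]
    - [0.2,0,-0.001,0.187,0]
    - [0.2,0,-0.001,0.188,0]

```text
time: 17.75
tool_pos: [0.5149, -0.2669, 0.0732]
tool_rot: [3.141, -0.001, 2.89]
contact_force: [-1.2, 0.6, 1.5]
opening: 0.0459
grip_force: 20.0
```

Emit:
step_arm:
  plan:
    - [0.2,0,0,0.002,0]
    - [0.2,0,0,0.002,0]

```text
time: 18.0
tool_pos: [0.5152, -0.267, 0.0718]
tool_rot: [-3.142, 0.0, 2.89]
contact_force: [-0.2, -0.0, 1.3]
opening: 0.046
grip_force: 20.0
```

Emit:
step_arm:
  plan:
    - [0.2,0,0,0.0015,0]
    - [0.2,0,0,0.0015,0]

```text
time: 18.25
tool_pos: [0.5152, -0.2671, 0.0703]
tool_rot: [-3.141, 0.0, 2.89]
contact_force: [0.1, 0.5, 2.1]
opening: 0.0454
grip_force: 20.0
```

Emit:
step_arm:
  plan:
    - [0.2,0,0,0.0012,0]
    - [0.2,0,0,0.0012,0]

```text
time: 18.5
tool_pos: [0.5153, -0.2671, 0.0696]
tool_rot: [-3.141, 0.001, 2.89]
contact_force: [-1.0, 0.1, 6.9]
opening: 0.0459
grip_force: 20.1
```

Run:
```python
from h import *
s=observe();d=np.array(s["tool_pos"])-O;print("board",d@X,d@Y,d@N)
bgo(.134,0,.09);bgo(.134,0,.064);bgo(.134,0,.008)
```

```text
board 0.0823708487429006 -0.001405296507929188 0.005270493256466707
t 18.5 pos [ 0.5153 -0.2671  0.0696] rot [-3.141e+00  1.000e-03  2.890e+00] q6 -1.93 F [-1.   0.1  6.9] op 0.0459 grip 20.1
ROW [-0.011, 0.0014, -0.0986, -0.0001]
t 18.5 pos [ 0.5153 -0.2671  0.0696] rot [-3.141e+00  1.000e-03  2.890e+00] q6 -1.93 F [-1.   0.1  6.9] op 0.0459 grip 20.1
ROW [-0.022, 0.0014, -0.0751, -0.0001]
t 18.5 pos [ 0.5153 -0.2671  0.0696] rot [-3.141e+00  1.000e-03  2.890e+00] q6 -1.93 F [-1.   0.1  6.9] op 0.0459 grip 20.1
ROW [-0.0456, 0.0014, -0.0243, -0.0001]
```

Emit:
step_arm:
  plan:
    - [0.2,0.02,0,-0.05,0]
    - [0.2,0.01,0.001,-0.0985,0]
    - [0.2,-0.009,0.001,-0.0985,0]
    - [0.2,-0.009,0.001,-0.0985,0]
    - [0.2,-0.02,0.001,-0.075,0]
    - [0.2,-0.02,0.001,-0.075,0]
    - [0.2,-0.026,0.001,-0.062,0]
    - [0.2,-0.032,0.001,-0.05,0]
    - [0.2,-0.035,0.001,-0.044,0]
    - [0.2,-0.035,0.001,-0.044,0]

```text
time: 19.75
tool_pos: [0.5491, -0.2746, 0.1123]
tool_rot: [3.141, -0.001, 2.89]
contact_force: [1.0, 0.3, -0.5]
opening: 0.0456
grip_force: 20.0
```

Run:
```python
from h import *
s=observe();d=np.array(s["tool_pos"])-O;print("board",d@X,d@Y,d@N)
bgo(.132,0,.008)
c=read_camera("scene");cv2.imwrite("pics/s4.png",cv2.resize(c["img"][170:250,150:280,::-1],None,fx=5,fy=5,interpolation=3))
```

```text
board 0.13182294391712931 -0.00025581690144169534 0.029343558302179336
t 19.75 pos [ 0.5491 -0.2746  0.1123] rot [ 3.141e+00 -1.000e-03  2.890e+00] q6 -1.91 F [ 1.   0.3 -0.5] op 0.0456 grip 20.0
ROW [-0.0092, 0.0003, 0.0193, -0.0001]
```

View pics/s4.png

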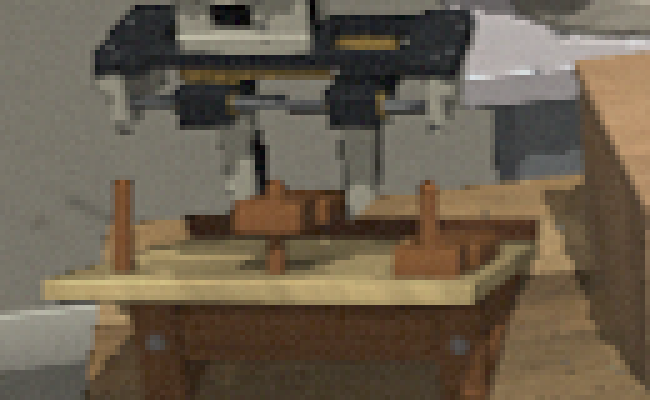

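Emit:
step_arm:
  plan:
    - [0.2,-0.004,0,0.009,0]
    - [0.2,-0.008,0,0.017,0]
    - [0.2,-0.0095,0,0.02,0]
    - [0.2,-0.0095,0,0.02,0]
    - [-0.25,-0.0095,0,0.02,0]
    - [-0.25,-0.0095,0,0.02,0]
    - [-0.25,-0.0095,0,0.02,0]
    - [-0.25,-0.0095,0,0.02,0]

```text
time: 20.8
tool_pos: [0.5585, -0.2771, 0.0932]
tool_rot: [3.142, 0.0, 2.89]
contact_force: [-0.3, -0.3, -0.0]
opening: 0.0575
grip_force: 0.0
```

Emit:
step_arm:
  plan:
    - [-0.25,0,0,-0.05,0]
    - [-0.25,0.02,0,-0.1,0]
    - [-0.25,0.02,0,-0.15,0]
    - [-0.25,0.02,0,-0.18,0]
    - [-0.25,0.02,0,-0.18,0]

```text
time: 21.42
tool_pos: [0.5399, -0.2727, 0.2759]
tool_rot: [-3.14, 0.006, 2.89]
contact_force: [0.2, -1.0, -0.0]
opening: 0.0573
grip_force: 0.0
```

```bash
python3 -c "
from h import *
go(.377,.338,.27,1.53)"
```

```text
t 21.43 pos [ 0.5399 -0.2727  0.2759] rot [-3.14   0.006  2.89 ] q6 -1.91 F [ 0.2 -1.  -0. ] op 0.0573 grip 0.0
ROW [0.3099, 0.5509, 0.0059, 1.3598]
```

Emit:
step_arm:
  plan:
    - [-0.6,0.31,0.551,0.006,1.36]
    - [-0.6,0.31,0.551,0.006,1.36]
    - [-0.6,0.31,0.551,0.006,1.36]
    - [-0.6,0.31,0.551,0.006,1.36]
    - [-0.6,0.31,0.551,0.006,1.36]
    - [-0.6,0.31,0.551,0.006,1.36]
    - [-0.6,0.31,0.551,0.006,1.36]
    - [-0.6,0.31,0.551,0.006,1.36]
    - [-0.6,0.31,0.551,0.006,1.36]
    - [-0.6,0.31,0.551,0.006,1.36]
    - [-0.6,0.31,0.551,0.006,1.36]
    - [-0.6,0.31,0.551,0.006,1.36]
    - [-0.6,0.31,0.551,0.006,1.36]
    - [-0.6,0.31,0.551,0.06,1.36]
    - [-0.6,0.31,0.551,0.12,1.36]
    - [-0.6,0.31,0.551,0.156,1.36]
    - [-0.6,0.31,0.551,0.156,1.36]
    - [-0.6,0.31,0.551,0.156,1.36]

```text
time: 23.68
tool_pos: [0.3774, 0.3386, 0.1185]
tool_rot: [3.14, -0.001, 1.528]
contact_force: [0.4, 0.4, 0.2]
opening: 0.0733
grip_force: 0.0
```

Run:
```python
from h import *
s=observe();c=read_camera("wrist");np.savez("w5.npz",**c);paddle(c,s,[.377,.338])
go(.377,.348,.006,1.53)
```

```text
n 648 mid [0.3775 0.3418] yaw -1.63 w 0.0436
t 23.73 pos [0.3775 0.3389 0.1189] rot [ 3.139e+00 -2.000e-03  1.529e+00] q6 0.62 F [-0.1  0.4 -0.2] op 0.0735 grip 0.0
ROW [0.0091, -0.0009, 0.1129, -0.0012]
```

Emit:
step_arm:
  plan:
    - [-0.6,0.0125,0,0.06,0.007]
    - [-0.6,0.0125,0,0.112,0.007]
    - [-0.6,0.0125,0,0.112,0.007]
    - [-0.6,0.0125,0,0.112,0.007]
    - [0.2,0.0125,0,0.112,0.007]
    - [0.2,0.0125,0,0.112,0.007]
    - [0.2,0.0125,0,0.112,0.007]
    - [0.2,0.0125,0,0.112,0.007]
    - [0.2,0.0125,0,0.112,0.007]
  grip_force: 20

```text
time: 24.85
tool_pos: [0.3771, 0.3515, 0.0057]
tool_rot: [3.141, -0.001, 1.523]
contact_force: [0.4, -0.4, 6.0]
opening: 0.0459
grip_force: 20.0
```

```bash
python3 -c "
from h import *
go(.5157-.01,-.2657-.039,.262,2.89)"
```

```text
t 24.85 pos [0.3771 0.3515 0.0057] rot [ 3.141e+00 -1.000e-03  1.523e+00] q6 0.65 F [ 0.4 -0.4  6. ] op 0.0459 grip 20.0
ROW [-0.6493, 0.1599, -0.2563, -1.3671]
```

```bash
python3 -c "
from h import *
go(.5008,-.3238,.262,2.89)"
```

```text
t 24.85 pos [0.3771 0.3515 0.0057] rot [ 3.141e+00 -1.000e-03  1.523e+00] q6 0.65 F [ 0.4 -0.4  6. ] op 0.0459 grip 20.0
ROW [-0.6686, 0.156, -0.2563, -1.3671]
```

Emit:
step_arm:
  plan:
    - [0.2,0,0,-0.06,0]
    - [0.2,0,0,-0.12,0]
    - [0.2,0,0,-0.18,0]
    - [0.2,0,0,-0.256,0]
    - [0.2,0,0,-0.256,0]
    - [0.2,-0.6686,0.156,-0.256,-1.367]
    - [0.2,-0.6686,0.156,-0.256,-1.367]
    - [0.2,-0.6686,0.156,-0.256,-1.367]
    - [0.2,-0.6686,0.156,-0.256,-1.367]
    - [0.2,-0.6686,0.156,-0.256,-1.367]
    - [0.2,-0.6686,0.156,-0.256,-1.367]
    - [0.2,-0.6686,0.156,-0.256,-1.367]
    - [0.2,-0.6686,0.156,-0.256,-1.367]
    - [0.2,-0.6686,0.156,-0.256,-1.367]
    - [0.2,-0.6686,0.156,-0.256,-1.367]
    - [0.2,-0.6686,0.156,-0.256,-1.367]
    - [0.2,-0.6686,0.156,-0.256,-1.367]
    - [0.2,-0.6686,0.156,-0.256,-1.367]
    - [0.2,-0.6686,0.156,-0.256,-1.367]
    - [0.2,-0.6686,0.156,-0.256,-1.367]

```text
time: 27.35
tool_pos: [0.5003, -0.3224, 0.2607]
tool_rot: [3.141, -0.001, 2.891]
contact_force: [-0.4, 0.3, -1.1]
opening: 0.0458
grip_force: 20.0
```

```bash
python3 -c "
from h import *
go(.5008,-.3238,.0735,2.89)"
```

```text
t 27.35 pos [ 0.5003 -0.3224  0.2607] rot [ 3.141e+00 -1.000e-03  2.891e+00] q6 -2.02 F [-0.4  0.3 -1.1] op 0.0458 grip 20.0
ROW [-0.0009, -0.0013, 0.1872, 0.0012]
```

Emit:
step_arm:
  plan:
    - [0.2,0,-0.001,0.06,0]
    - [0.2,0,-0.001,0.11,0]
    - [0.2,0,-0.001,0.12,0]
    - [0.2,0,-0.001,0.13,0]
    - [0.2,0,-0.001,0.14,0]
    - [0.2,0,-0.001,0.15,0]
    - [0.2,0,-0.001,0.16,0]
    - [0.2,0,-0.001,0.17,0]
    - [0.2,0,-0.001,0.18,0]
    - [0.2,0,-0.001,0.187,0]
    - [0.2,0,-0.001,0.188,0]

```text
time: 28.72
tool_pos: [0.4999, -0.325, 0.0725]
tool_rot: [3.141, -0.001, 2.89]
contact_force: [-1.5, 0.3, 1.0]
opening: 0.0459
grip_force: 20.0
```

Emit:
step_arm:
  plan:
    - [0.2,0,0,0.0015,0]
    - [0.2,0,0,0.0015,0]

```text
time: 28.98
tool_pos: [0.5001, -0.3251, 0.0716]
tool_rot: [-3.142, 0.0, 2.89]
contact_force: [-0.2, -0.5, 1.1]
opening: 0.0456
grip_force: 20.0
```

Emit:
step_arm:
  plan:
    - [0.2,0,0,0.0012,0]
    - [0.2,0,0,0.0012,0]

```text
time: 29.22
tool_pos: [0.5002, -0.3251, 0.0713]
tool_rot: [-3.141, 0.001, 2.89]
contact_force: [-1.7, 2.0, 7.1]
opening: 0.0455
grip_force: 20.0
```

Run:
```python
from h import *
s=observe();d=np.array(s["tool_pos"])-O;print("board",d@X,d@Y,d@N)
bgo(.1326,-.08,.09);bgo(.1326,-.08,.064);bgo(.1326,-.08,.03);bgo(.1326,-.08,.008)
```

```text
board 0.08295902936857107 -0.06137460563643172 0.006861065255460125
t 29.23 pos [ 0.5002 -0.3251  0.0713] rot [-3.141e+00  1.000e-03  2.890e+00] q6 -2.02 F [-1.7  2.   7.1] op 0.0455 grip 20.0
ROW [-0.0099, -0.0186, -0.0963, -0.0001]
t 29.23 pos [ 0.5002 -0.3251  0.0713] rot [-3.141e+00  1.000e-03  2.890e+00] q6 -2.02 F [-1.7  2.   7.1] op 0.0455 grip 20.0
ROW [-0.0208, -0.0186, -0.0728, -0.0001]
t 29.23 pos [ 0.5002 -0.3251  0.0713] rot [-3.141e+00  1.000e-03  2.890e+00] q6 -2.02 F [-1.7  2.   7.1] op 0.0455 grip 20.0
ROW [-0.0352, -0.0186, -0.042, -0.0001]
t 29.23 pos [ 0.5002 -0.3251  0.0713] rot [-3.141e+00  1.000e-03  2.890e+00] q6 -2.02 F [-1.7  2.   7.1] op 0.0455 grip 20.0
ROW [-0.0445, -0.0186, -0.022, -0.0001]
```

Emit:
step_arm:
  plan:
    - [0.2,0.02,0,-0.05,0]
    - [0.2,0.01,-0.01,-0.096,0]
    - [0.2,-0.01,-0.019,-0.096,0]
    - [0.2,-0.01,-0.019,-0.096,0]
    - [0.2,-0.021,-0.019,-0.073,0]
    - [0.2,-0.021,-0.019,-0.073,0]
    - [0.2,-0.027,-0.019,-0.06,0]
    - [0.2,-0.032,-0.019,-0.05,0]
    - [0.2,-0.035,-0.019,-0.042,0]
    - [0.2,-0.035,-0.019,-0.042,0]

```text
time: 30.48
tool_pos: [0.5291, -0.3519, 0.1114]
tool_rot: [3.141, -0.001, 2.89]
contact_force: [-0.0, -0.4, -0.6]
opening: 0.0456
grip_force: 20.0
```

Run:
```python
from h import *
bgo(.1326,-.08,.008)
c=read_camera("scene");cv2.imwrite("pics/s5.png",cv2.resize(c["img"][170:250,150:280,::-1],None,fx=5,fy=5,interpolation=3))
```

```text
t 30.48 pos [ 0.5291 -0.3519  0.1114] rot [ 3.141e+00 -1.000e-03  2.890e+00] q6 -2.03 F [-0.  -0.4 -0.6] op 0.0456 grip 20.0
ROW [-0.0099, 0.0001, 0.0181, -0.0001]
```

View pics/s5.png

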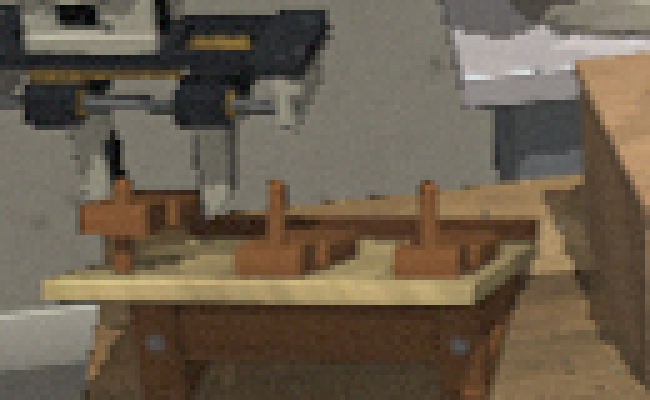

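Emit:
step_arm:
  plan:
    - [0.2,-0.004,0,0.009,0]
    - [0.2,-0.008,0,0.016,0]
    - [0.2,-0.0095,0,0.0185,0]
    - [0.2,-0.0095,0,0.0185,0]
    - [-0.25,-0.0095,0,0.0185,0]
    - [-0.25,-0.0095,0,0.0185,0]
    - [-0.25,-0.0095,0,0.0185,0]
    - [-0.25,-0.0095,0,0.0185,0]

```text
time: 31.52
tool_pos: [0.5385, -0.3545, 0.0939]
tool_rot: [-3.142, 0.0, 2.89]
contact_force: [0.8, -0.2, 0.1]
opening: 0.0573
grip_force: 0.0
```

Emit:
step_arm:
  plan:
    - [-0.25,0,0,-0.05,0]
    - [-0.25,0.02,0,-0.1,0]
    - [-0.25,0.02,0,-0.15,0]
    - [-0.25,0.02,0,-0.18,0]
    - [-0.25,0.02,0,-0.18,0]

```text
time: 32.15
tool_pos: [0.5199, -0.3502, 0.2768]
tool_rot: [-3.139, 0.005, 2.89]
contact_force: [-0.2, -0.0, -0.2]
opening: 0.0579
grip_force: 0.0
```

Run:
```python
from h import *
c=read_camera("top");np.savez("top2.npz",**c)
hsv=cv2.cvtColor(c["img"],cv2.COLOR_RGB2HSV)
m=((hsv[:,:,2]>185)&(hsv[:,:,1]<105)).astype(np.uint8);m[:,:140]=0;m[:,240:]=0;m[:175]=0;m[260:]=0
n,l,st,ce=cv2.connectedComponentsWithStats(m)
for i in range(1,n):
    if st[i,4]<200: continue
    v,u=np.nonzero(l==i);P=onplane(c,np.c_[u,v],[0,0,1],[0,0,.045])[:,:2]
    print(ce[i].round(1),st[i,4],cv2.minAreaRect((P*1000).astype(np.float32)))
go(.468,.444,.27,1.4)
```

```text
[195.4 197.4] 497 ((561.9722290039062, 445.2667236328125), (58.87572479248047, 89.52964782714844), 6.496524333953857)
[194.3 226.6] 480 ((469.204833984375, 443.1362609863281), (87.12761688232422, 58.55860137939453), 79.00861358642578)
t 32.2 pos [ 0.5193 -0.3497  0.2744] rot [-3.141e+00  2.000e-03  2.890e+00] q6 -2.03 F [ 0.2  0.3 -1. ] op 0.0574 grip 0.0
ROW [0.2474, 0.7559, 0.0044, 1.4898]
```

```bash
python3 -c "
from h import *
go(.564,.447,.27,1.685)"
```

```text
t 32.2 pos [ 0.5193 -0.3497  0.2744] rot [-3.141e+00  2.000e-03  2.890e+00] q6 -2.03 F [ 0.2  0.3 -1. ] op 0.0574 grip 0.0
ROW [0.1552, 0.7827, 0.0044, 1.2048]
```

Emit:
step_arm:
  plan:
    - [-0.65,0.155,0.783,0.004,1.205]
    - [-0.65,0.155,0.783,0.004,1.205]
    - [-0.65,0.155,0.783,0.004,1.205]
    - [-0.65,0.155,0.783,0.004,1.205]
    - [-0.65,0.155,0.783,0.004,1.205]
    - [-0.65,0.155,0.783,0.004,1.205]
    - [-0.65,0.155,0.783,0.004,1.205]
    - [-0.65,0.155,0.783,0.004,1.205]
    - [-0.65,0.155,0.783,0.004,1.205]
    - [-0.65,0.155,0.783,0.004,1.205]
    - [-0.65,0.155,0.783,0.004,1.205]
    - [-0.65,0.155,0.783,0.004,1.205]
    - [-0.65,0.155,0.783,0.004,1.205]
    - [-0.65,0.155,0.783,0.004,1.205]
    - [-0.65,0.155,0.783,0.05,1.205]
    - [-0.65,0.155,0.783,0.1,1.205]
    - [-0.65,0.155,0.783,0.13,1.205]
    - [-0.65,0.155,0.783,0.13,1.205]
    - [-0.65,0.155,0.783,0.13,1.205]

```text
time: 34.58
tool_pos: [0.5648, 0.4471, 0.1451]
tool_rot: [3.14, -0.001, 1.684]
contact_force: [-0.1, 0.2, 0.7]
opening: 0.0758
grip_force: 0.0
```

Run:
```python
from h import *
go(.564,.447,.015,1.685)
c=read_camera("wrist");np.savez("w6.npz",**c);cv2.imwrite("pics/w6.png",c["img"][:,:,::-1])
```

```text
t 34.58 pos [0.5648 0.4471 0.1451] rot [ 3.140e+00 -1.000e-03  1.684e+00] q6 0.45 F [-0.1  0.2  0.7] op 0.0758 grip 0.0
ROW [-0.0, -0.0008, 0.1301, -0.0008]
```

View pics/w6.png

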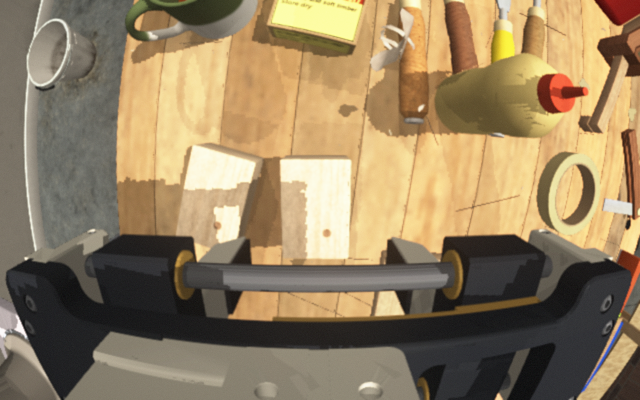

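Run:
```python
from h import *
c=dict(np.load("w6.npz"));s=observe()
P=wpx(c,[[282,157],[351,157],[351,257],[279,256]],s,.045);print(P.round(4));print(P.mean(0))
d=P[0]+P[1]-P[2]-P[3];print(np.arctan2(d[1],d[0]),np.linalg.norm(d)/2)
print(wpx(c,[[197,146],[262,157],[240,250],[177,237]],s,.045).round(4))
```

```text
[[0.5293 0.4897 0.045 ]
 [0.587  0.4963 0.045 ]
 [0.5997 0.4065 0.045 ]
 [0.5341 0.4    0.045 ]]
[0.56252129 0.44811507 0.045     ]
1.6680661607290872 0.09016358192172098
[[0.4526 0.4929 0.045 ]
 [0.5123 0.4881 0.045 ]
 [0.4974 0.4012 0.045 ]
 [0.4334 0.4053 0.045 ]]
```

Emit:
step_arm:
  plan:
    - [-0.53,-0.014,-0.002,0.03,0.004]
    - [-0.53,-0.014,-0.002,0.06,0.004]
    - [-0.53,-0.014,-0.002,0.08,0.004]
    - [-0.53,-0.014,-0.002,0.1,0.004]
    - [-0.53,-0.014,-0.002,0.115,0.004]
    - [-0.53,-0.014,-0.002,0.129,0.004]
    - [-0.53,-0.014,-0.002,0.129,0.004]
  grip_force: 30

```text
time: 35.5
tool_pos: [0.5631, 0.433, 0.0136]
tool_rot: [-3.14, 0.001, 1.681]
contact_force: [0.5, -0.1, 0.3]
opening: 0.0702
grip_force: 0.0
```

Emit:
step_arm:
  plan:
    - [0,-0.0,0,0,0]
    - [0,0,0,0,0]
    - [0,0,0,0,0]
    - [0,0,0,0,0]
    - [0,0,0,0,0]

```text
time: 36.12
tool_pos: [0.5642, 0.4336, 0.0157]
tool_rot: [3.14, -0.001, 1.681]
contact_force: [-0.2, 0.7, 5.4]
opening: 0.0599
grip_force: 30.0
```

```bash
python3 -c "
from h import *
P=O+.075*X+.055*Y
print(P);go(P[0],P[1],.27,2.89)"
```

```text
[ 0.52500817 -0.21132456  0.0617102 ]
t 36.12 pos [0.5642 0.4336 0.0157] rot [ 3.140e+00 -1.000e-03  1.681e+00] q6 0.44 F [-0.2  0.7  5.4] op 0.0599 grip 30.0
ROW [-0.6367, -0.1097, -0.2543, -1.2092]
```

```bash
python3 -c "
from h import *
P=O+.064*X+.055*Y+.017*N
print(P);go(P[0],P[1],.27,2.89)"
```

```text
[ 0.50839087 -0.20705956  0.0724648 ]
t 36.12 pos [0.5642 0.4336 0.0157] rot [ 3.140e+00 -1.000e-03  1.681e+00] q6 0.44 F [-0.2  0.7  5.4] op 0.0599 grip 30.0
ROW [-0.6306, -0.1257, -0.2543, -1.2092]
```

Emit:
step_arm:
  plan:
    - [0,0,0,-0.05,0]
    - [0,0,0,-0.1,0]
    - [0,0,0,-0.15,0]
    - [0,0,0,-0.2,0]
    - [0,0,0,-0.254,0]
    - [0,0,0,-0.254,0]
    - [0,-0.6306,-0.126,-0.254,-1.209]
    - [0,-0.6306,-0.126,-0.254,-1.209]
    - [0,-0.6306,-0.126,-0.254,-1.209]
    - [0,-0.6306,-0.126,-0.254,-1.209]
    - [0,-0.6306,-0.126,-0.254,-1.209]
    - [0,-0.6306,-0.126,-0.254,-1.209]
    - [0,-0.6306,-0.126,-0.254,-1.209]
    - [0,-0.6306,-0.126,-0.254,-1.209]
    - [0,-0.6306,-0.126,-0.254,-1.209]
    - [0,-0.6306,-0.126,-0.254,-1.209]
    - [0,-0.6306,-0.126,-0.254,-1.209]
    - [0,-0.6306,-0.126,-0.254,-1.209]
    - [0,-0.6306,-0.126,-0.254,-1.209]
    - [0,-0.6306,-0.126,-0.254,-1.209]

```text
time: 38.62
tool_pos: [0.5077, -0.2061, 0.2684]
tool_rot: [3.141, -0.001, 2.891]
contact_force: [-0.5, -0.2, -1.3]
opening: 0.0596
grip_force: 30.0
```

```bash
python3 -c "
from h import *
go(.508,-.207,.0725,2.89)
c=read_camera('wrist');cv2.imwrite('pics/w7.png',c['img'][:,:,::-1])"
```

```text
t 38.62 pos [ 0.5077 -0.2061  0.2684] rot [ 3.141e+00 -1.000e-03  2.891e+00] q6 -1.85 F [-0.5 -0.2 -1.3] op 0.0596 grip 30.0
ROW [-0.0005, -0.0008, 0.1959, 0.0014]
```

View pics/w7.png

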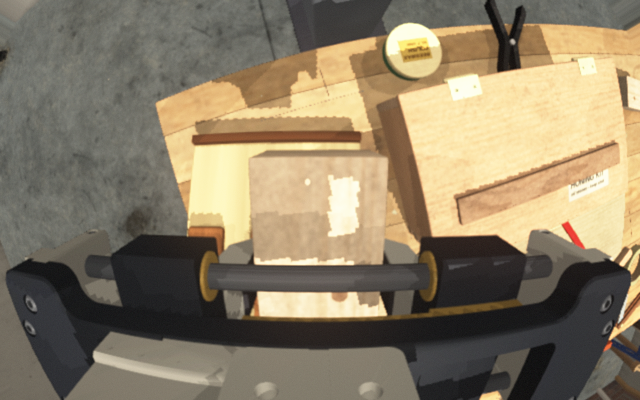

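Emit:
step_arm:
  plan:
    - [0,0,-0.021,0,0]
    - [0,0,-0.021,0.06,0]
    - [0,0,-0.021,0.12,0]
    - [0,0,-0.021,0.15,0]
    - [0,0,-0.021,0.165,0]
    - [0,0,-0.021,0.172,0]
    - [0,0,-0.021,0.178,0]
    - [0,0,-0.021,0.184,0]
    - [0,0,-0.021,0.188,0]
    - [0,0,-0.021,0.188,0]

```text
time: 39.92
tool_pos: [0.5021, -0.2278, 0.0824]
tool_rot: [-3.141, 0.0, 2.89]
contact_force: [-7.0, 1.8, 9.5]
opening: 0.0599
grip_force: 30.0
```

Emit:
step_arm:
  plan:
    - [0,0,0,0.003,0]
    - [0,0,0,0.004,0]
    - [0,0,0,0.004,0]

```text
time: 40.3
tool_pos: [0.5013, -0.2276, 0.079]
tool_rot: [-3.141, -0.001, 2.89]
contact_force: [-12.0, 2.9, 16.9]
opening: 0.06
grip_force: 30.0
```

Emit:
step_arm:
  plan:
    - [0,0,0,0,0]
    - [0,0,0,0,0]
    - [0,0,0,0.002,0]
    - [0,0,0,0.002,0]
  grip_force: 8

```text
time: 40.8
tool_pos: [0.5013, -0.2276, 0.0754]
tool_rot: [-3.141, -0.002, 2.89]
contact_force: [-5.7, -0.2, 4.4]
opening: 0.0599
grip_force: 8.0
```

```bash
python3 -c "
from h import *
s=observe();d=np.array(s['tool_pos'])-O;print('board',d@X,d@Y,d@N,s['grip_force'])"
```

```text
board 0.0636312046870022 0.033324518909868164 0.02038512068926672 8.000384196639061
```

Emit:
step_arm:
  plan:
    - [0,0,0,0.002,0]
    - [0,0,0,0.003,0]
    - [0,0,0,0.003,0]

```text
time: 41.18
tool_pos: [0.5013, -0.2276, 0.0723]
tool_rot: [-3.141, -0.002, 2.89]
contact_force: [-6.1, 0.9, 4.2]
opening: 0.06
grip_force: 8.0
```

Emit:
step_arm:
  plan:
    - [0,0.002,0,0.002,0]
    - [0,0.004,0,0.003,0]
    - [0,0.005,0,0.0035,0]
    - [0,0.005,0,0.0035,0]

```text
time: 41.68
tool_pos: [0.4978, -0.2266, 0.0685]
tool_rot: [-3.141, 0.001, 2.89]
contact_force: [0.7, -0.4, 2.3]
opening: 0.0601
grip_force: 8.0
```

```bash
python3 -c "
from h import *
s=observe();d=np.array(s['tool_pos'])-O;print('board',d@X,d@Y,d@N,s['grip_force'])"
```

```text
board 0.057450310068540233 0.033463964290163344 0.01562965421136501 8.000051826238632
```

Emit:
step_arm:
  plan:
    - [0,0.002,0,0.001,0]
    - [0,0.004,0,0.002,0]
    - [0,0.004,0,0.002,0]

```text
time: 42.05
tool_pos: [0.4958, -0.2262, 0.0674]
tool_rot: [-3.141, 0.006, 2.889]
contact_force: [6.4, 0.9, 4.5]
opening: 0.0598
grip_force: 8.0
```

Emit:
step_arm:
  plan:
    - [0,0.002,0,0.001,0]
    - [0,0.003,0,0.0015,0]
    - [0,0.003,0,0.0015,0]

```text
time: 42.42
tool_pos: [0.4944, -0.2258, 0.0667]
tool_rot: [-3.141, 0.009, 2.889]
contact_force: [8.7, 0.1, 8.0]
opening: 0.0601
grip_force: 8.0
```

```bash
python3 -c "
from h import *
s=observe();d=np.array(s['tool_pos'])-O;print('board',d@X,d@Y,d@N,s['grip_force'])"
```

```text
board 0.05357501185431973 0.03333990858809694 0.015547412863432506 8.002258390188217
```

Emit:
step_arm:
  plan:
    - [0,0,0,0.002,0]
    - [0,0,0,0.002,0]
    - [-0.5,0,0,0.0,0]
    - [-0.5,0,0,0.0,0]
    - [-0.5,0,0,0,0]
    - [-0.5,0,0,0,0]
    - [-0.5,0,0,-0.05,0]
    - [-0.5,0,0,-0.1,0]
    - [-0.5,0,0,-0.16,0]
    - [-0.5,0,0,-0.2,0]
    - [-0.5,0,0,-0.2,0]

```text
time: 43.8
tool_pos: [0.492, -0.2255, 0.2682]
tool_rot: [-3.139, 0.007, 2.89]
contact_force: [-0.0, 0.2, -0.9]
opening: 0.0688
grip_force: 0.0
```

```bash
python3 -c "
from h import *
go(.470,.430,.27,1.39)"
```

```text
t 43.8 pos [ 0.492  -0.2255  0.2682] rot [-3.139  0.007  2.89 ] q6 -1.89 F [-0.   0.2 -0.9] op 0.0688 grip 0.0
ROW [0.1846, 0.6293, -0.0018, 1.4999]
```

Emit:
step_arm:
  plan:
    - [-0.8,0.185,0.629,-0.002,1.5]
    - [-0.8,0.185,0.629,-0.002,1.5]
    - [-0.8,0.185,0.629,-0.002,1.5]
    - [-0.8,0.185,0.629,-0.002,1.5]
    - [-0.8,0.185,0.629,-0.002,1.5]
    - [-0.8,0.185,0.629,-0.002,1.5]
    - [-0.8,0.185,0.629,-0.002,1.5]
    - [-0.8,0.185,0.629,-0.002,1.5]
    - [-0.8,0.185,0.629,-0.002,1.5]
    - [-0.8,0.185,0.629,-0.002,1.5]
    - [-0.8,0.185,0.629,-0.002,1.5]
    - [-0.8,0.185,0.629,-0.002,1.5]
    - [-0.8,0.185,0.629,-0.002,1.5]
    - [-0.8,0.185,0.629,0.04,1.5]
    - [-0.8,0.185,0.629,0.08,1.5]
    - [-0.8,0.185,0.629,0.12,1.5]
    - [-0.8,0.185,0.629,0.12,1.5]
    - [-0.8,0.185,0.629,0.12,1.5]

```text
time: 46.05
tool_pos: [0.4693, 0.4302, 0.1463]
tool_rot: [3.14, -0.001, 1.389]
contact_force: [-0.7, 0.3, 0.5]
opening: 0.0829
grip_force: 0.0
```

Run:
```python
from h import *
go(.470,.430,.015,1.39)
s=observe();c=read_camera("wrist");np.savez("w8.npz",**c)
hsv=cv2.cvtColor(c["img"],cv2.COLOR_RGB2HSV)
# wrist depth: top-face pixels by height
v,u=np.nonzero(c["range_z"]>0);uv=np.c_[u,v]-[c["cx"],c["cy"]];r=np.linalg.norm(uv,axis=1);th=r/c["fx"]
P=np.c_[uv/r[:,None]*np.tan(th)[:,None],np.ones(len(r))]*c["range_z"][v,u][:,None];T=c["T_tool_cam"]
R=Ro.from_euler("xyz",s["tool_rot"]).as_matrix();W=(P@T[:3,:3].T+T[:3,3])@R.T+s["tool_pos"]
k=(np.abs(W[:,2]-.045)<.008)&(np.linalg.norm(W[:,:2]-[.47,.445],axis=1)<.12)&(v<236)
print(k.sum(),cv2.minAreaRect((W[k,:2]*1000).astype(np.float32)))
# top camera: placed block & paddles on board
c=read_camera("top");np.savez("top3.npz",**c);W=cloud(c)-O;B=np.stack([W@X,W@Y,W@N],-1)
print("heights along slope, grid (rows x=10..220mm step 15; cols y=100..-100 step 10), mm")
for x in np.arange(.0,.235,.015):
    row=[]
    for y in np.arange(.1,-.101,-.01):
        d=np.hypot(B[...,0]-x,B[...,1]-y);d[np.isnan(d)]=9;i=d<.006;row.append(f"{np.median(B[i,2])*1e3:4.0f}" if i.any() else "   .")
    print(f"{x*1e3:4.0f}|"," ".join(row))
```

```text
t 46.05 pos [0.4693 0.4302 0.1463] rot [ 3.140e+00 -1.000e-03  1.389e+00] q6 0.8 F [-0.7  0.3  0.5] op 0.0829 grip 0.0
ROW [-0.0, 0.0008, 0.1313, -0.0011]
6555 ((469.6313781738281, 448.2178039550781), (82.9796142578125, 60.1835823059082), 79.45368194580078)
heights along slope, grid (rows x=10..220mm step 15; cols y=100..-100 step 10), mm
   0|    3    5    6    4   26   45   42   44   44   45   12    1    6    5    6    4    4    4    4    5    3
  15|    1    1    1   -0   41   46   46   47   45   46   42   -0   -0    1   -1   -1   -1    0   -0   -0   -0
  30|    3    3   -2   -1   43   45   46   47   46   47   42    1    3    4   -1    1   -0    2   -0    1    1
  45|   -0   -2    0   -1   42   46   45   44   44   45   41   -0    1    2    1    0    2    0   -1   -0   -0
  60|   -1   -0   -0   -2   41   46   45   47   46   48   42    1    2    1   -1    0   -0    2   -0   -1   -1
  75|   -1    1    1   -1   42   45   47   45   46   45   41    1    0    0    1    2    1    2    3   -0    1
  90|    1    1   -1   -1   12   20   21   15   19   20    0   -0    4    2    1    0   -0   
[... 316 characters left out ...]
   1    0   14   18   17   17   15
 150|   13   16   16   16   16    0    1   -2   12   18   17   15   17   -0    0    1   12   16   16   15   15
 165|   10   16   15   18   14    0    0    4   14   18   17   16   17    2    2   -1   14   16   17   17   17
 180|    4   16   15   17   14    1    0    1    9   15   14   17   15    1    1    1   10   17   17   16   15
 195|   -2   17   22   16    1    0   -1    1   -1   16   18   11    7    0    1    1    1   17   25   14   16
 210|   -0   15   15   18    2    1   -0   -0    0   16   15   16   12    2    3    1    3   17   14   18    8
 225|   -6   -4   -0   -6  -58   -6   -4   -7   -7   -3   -3   -1  -66   -6   -5   -4  -68   -5   -2  -68   -1
```

Emit:
step_arm:
  plan:
    - [-0.8,0,-0.003,0.06,0.002]
    - [-0.8,0,-0.003,0.1,0.002]
    - [-0.8,0,-0.003,0.13,0.002]
    - [-0.8,0,-0.003,0.13,0.002]
    - [0,0,-0.003,0.13,0.002]
    - [0,0,-0.003,0.13,0.002]
    - [0,0,-0.003,0.13,0.002]
    - [0,0,-0.003,0.13,0.002]
    - [0,0,-0.003,0.13,0.002]
    - [0,0,-0.003,0.13,0.002]
  grip_force: 20

```text
time: 47.4
tool_pos: [0.4664, 0.4317, 0.0166]
tool_rot: [3.139, -0.002, 1.388]
contact_force: [-0.3, -0.4, 7.0]
opening: 0.0597
grip_force: 20.0
```

```bash
python3 -c "
from h import *
P=O+.0635*X-.058*Y+.017*N
print(P);go(P[0],P[1],.27,2.89)"
```

```text
[ 0.47985982 -0.31639859  0.07225299]
t 47.4 pos [0.4664 0.4317 0.0166] rot [ 3.139e+00 -2.000e-03  1.388e+00] q6 0.81 F [-0.3 -0.4  7. ] op 0.0597 grip 20.0
ROW [-0.7331, 0.1494, -0.2534, -1.5023]
```

Emit:
step_arm:
  plan:
    - [0,0,0,-0.05,0]
    - [0,0,0,-0.1,0]
    - [0,0,0,-0.15,0]
    - [0,0,0,-0.2,0]
    - [0,0,0,-0.254,0]
    - [0,0,0,-0.254,0]
    - [0,-0.733,0.149,-0.254,-1.502]
    - [0,-0.733,0.149,-0.254,-1.502]
    - [0,-0.733,0.149,-0.254,-1.502]
    - [0,-0.733,0.149,-0.254,-1.502]
    - [0,-0.733,0.149,-0.254,-1.502]
    - [0,-0.733,0.149,-0.254,-1.502]
    - [0,-0.733,0.149,-0.254,-1.502]
    - [0,-0.733,0.149,-0.254,-1.502]
    - [0,-0.733,0.149,-0.254,-1.502]
    - [0,-0.733,0.149,-0.254,-1.502]
    - [0,-0.733,0.149,-0.254,-1.502]
    - [0,-0.733,0.149,-0.254,-1.502]
    - [0,-0.733,0.149,-0.254,-1.502]
    - [0,-0.733,0.149,-0.254,-1.502]

```text
time: 49.9
tool_pos: [0.4774, -0.3193, 0.2667]
tool_rot: [3.141, -0.003, 2.886]
contact_force: [0.3, 1.1, -1.2]
opening: 0.0597
grip_force: 20.0
```

```bash
python3 -c "
from h import *
go(.4799,-.3164,.080,2.89)"
```

```text
t 49.9 pos [ 0.4774 -0.3193  0.2667] rot [ 3.141e+00 -3.000e-03  2.886e+00] q6 -2.04 F [ 0.3  1.1 -1.2] op 0.0597 grip 20.0
ROW [-0.0017, 0.0035, 0.1867, -0.0043]
```

Emit:
step_arm:
  plan:
    - [0,0,0,0,0]
    - [0,0,0,0,0]
    - [0,0,0,0.06,0]
    - [0,0,0,0.12,0]
    - [0,0,0,0.15,0]
    - [0,0,0,0.165,0]
    - [0,0,0,0.172,0]
    - [0,0,0,0.178,0]
    - [0,0,0,0.182,0]
    - [0,0,0,0.182,0]

```text
time: 51.15
tool_pos: [0.4786, -0.3169, 0.0871]
tool_rot: [-3.141, 0.001, 2.89]
contact_force: [-0.6, -0.6, -0.5]
opening: 0.06
grip_force: 20.0
```

Emit:
step_arm:
  plan:
    - [0,0,0,0,0]
    - [0,0,0,0,0]
    - [0,0,0,0.004,0]
    - [0,0,0,0.007,0]
    - [0,0,0,0.009,0]
    - [0,0,0,0.009,0]
  grip_force: 8

```text
time: 51.9
tool_pos: [0.4772, -0.3168, 0.0777]
tool_rot: [-3.142, -0.003, 2.89]
contact_force: [-5.6, 0.1, 3.7]
opening: 0.06
grip_force: 8.0
```

```bash
python3 -c "
from h import *
s=observe();d=np.array(s['tool_pos'])-O;print('board',d@X,d@Y,d@N,s['grip_force'])"
```

```text
board 0.06353411143198999 -0.059081940430788876 0.02298726695557811 8.000558987259865
```

Emit:
step_arm:
  plan:
    - [0,0,0,0.003,0]
    - [0,0,0,0.005,0]
    - [0,0,0,0.006,0]
    - [0,0,0,0.006,0]

```text
time: 52.4
tool_pos: [0.4771, -0.3168, 0.0717]
tool_rot: [-3.142, -0.003, 2.89]
contact_force: [-7.6, -1.2, 2.8]
opening: 0.06
grip_force: 8.0
```

Emit:
step_arm:
  plan:
    - [0,0.002,0,0.002,0]
    - [0,0.004,0,0.003,0]
    - [0,0.006,0,0.004,0]
    - [0,0.006,0,0.004,0]

```text
time: 52.9
tool_pos: [0.4736, -0.3156, 0.0682]
tool_rot: [-3.141, 0.002, 2.89]
contact_force: [3.3, -0.5, 2.6]
opening: 0.0596
grip_force: 8.0
```

```bash
python3 -c "
from h import *
s=observe();d=np.array(s['tool_pos'])-O;print('board',d@X,d@Y,d@N,s['grip_force'])"
```

```text
board 0.05608052809312804 -0.05873973962934041 0.015954191449906133 8.000092953443527
```

Emit:
step_arm:
  plan:
    - [0,0.002,0,0.001,0]
    - [0,0.004,0,0.002,0]
    - [0,0.006,0,0.003,0]
    - [0,0.006,0,0.003,0]

```text
time: 53.4
tool_pos: [0.4698, -0.3146, 0.0666]
tool_rot: [-3.14, 0.007, 2.889]
contact_force: [8.5, 1.7, 8.0]
opening: 0.0599
grip_force: 8.0
```

```bash
python3 -c "
from h import *
s=observe();d=np.array(s['tool_pos'])-O;print('board',d@X,d@Y,d@N,s['grip_force'])"
```

```text
board 0.05186411468924174 -0.058806331058681875 0.01613611563477147 8.00267569720745
```

Emit:
step_arm:
  plan:
    - [0,0,0,0.002,0]
    - [0,0,0,0.002,0]
    - [-0.5,0,0,0.0,0]
    - [-0.5,0,0,0.0,0]
    - [-0.5,0,0,0,0]
    - [-0.5,0,0,0,0]
    - [-0.5,0,0,-0.05,0]
    - [-0.5,0,0,-0.1,0]
    - [-0.5,0,0,-0.16,0]
    - [-0.5,0,0,-0.2,0]
    - [-0.5,0.03,0.25,-0.2,0]
    - [-0.5,0.03,0.25,-0.2,0]
    - [-0.5,0.03,0.25,-0.2,0]
    - [-0.5,0.03,0.25,-0.2,0]
    - [-0.5,0.03,0.25,-0.2,0]
    - [-0.5,0.03,0.25,-0.2,0]

```text
time: 55.4
tool_pos: [0.5001, -0.0644, 0.2648]
tool_rot: [-3.141, -0.0, 2.891]
contact_force: [0.7, -0.1, 0.9]
opening: 0.0687
grip_force: 0.0
```

Run:
```python
from h import *
s=observe();print(s["time"],s["tool_pos"],s["contact_force"])
c=read_camera("top");np.savez("top4.npz",**c);cv2.imwrite("pics/end.png",cv2.resize(c["img"][135:260,300:490,::-1],None,fx=4,fy=4,interpolation=3))
W=cloud(c)-O;B=np.stack([W@X,W@Y,W@N],-1)
for x in np.arange(-.015,.235,.015):
    row=[]
    for y in np.arange(.1,-.101,-.01):
        d=np.hypot(B[...,0]-x,B[...,1]-y);d[np.isnan(d)]=9;i=d<.006;row.append(f"{np.median(B[i,2])*1e3:4.0f}" if i.any() else "   .")
    print(f"{x*1e3:4.0f}|"," ".join(row))
k=(B[...,2]>.035)&(B[...,2]<.055)&(B[...,0]<.11)&(B[...,0]>-.02)
for m in (k&(B[...,1]>-.012),k&(B[...,1]<-.012)&(B[...,1]>-.11)): print(cv2.minAreaRect((B[m][:,:2]*1000).astype(np.float32)),np.median(B[m][:,2]))
```

```text
55.4 [ 0.50010166 -0.06444777  0.26476227] [ 0.66177813 -0.06557674  0.89447414]
 -15|    .    .   11   14   13   14   14   12   13   15   17   11    9   11   12   13   14   11   11   15   16
   0|    .    .    3    2   20   45   44   45   47   42   42    3    1   21   43   45   48   45   45   44    6
  15|    .    .   -0    2   41   46   45   46   43   45   44    1    1   29   46   48   48   45   46   46    1
  30|    .    .    4    0   44   47   45   45   46   47   45    0   -1   23   45   45   47   46   44   44   -0
  45|    .    .    .    .   43   48   45   47   45   47   41    1   -0   22   46   45   45   47   46   42   -0
  60|    .    .    .    .   41   43   45   43   46   45   23   -0    1   30   45   46   44   46   45   46    0
  75|    .    .    .    .   44   45   46   47   45   44   43    1    0   25   46   44   43   45   44   45    1
  90|    .    .    .    .    6   14   14   16   12   22    4   -0    0    5   16   17   13   13   11    4    2
 105|  291    .    .    .   -0    1   -1   -0    1    4    4    2    4    1    1    0    3    6    6    5   -1
 120|  321  318    .
[... 409 characters left out ...]
  16   16   16
 180|  295    .   17   16   14   -0    1    3    7   17   15   16   18    1   -0   -1    5   17   16   18   17
 195|    .    .   43   15    2   -0    0    2    2   15   19   16    2    1   -1    1    2   14   25   15   18
 210| -108   15   17   16    2    1    2    1    3   14   14   14   11    2   -1    2    1   15   16   15    8
 225|   -6  -59   -5   -3   -2  -57   -3   -4   -4   -6   -5   -3   -3   -2   -5   -6   -4   -4  -70 -133   -5
((51.451271057128906, 441.5621337890625), (879.1500854492188, 91.97037506103516), 88.97144317626953) 0.04525675114477065
((43.02992630004883, -60.02242660522461), (62.19147491455078, 91.78689575195312), 89.85208892822266) 0.04554848722222553
```

View pics/end.png

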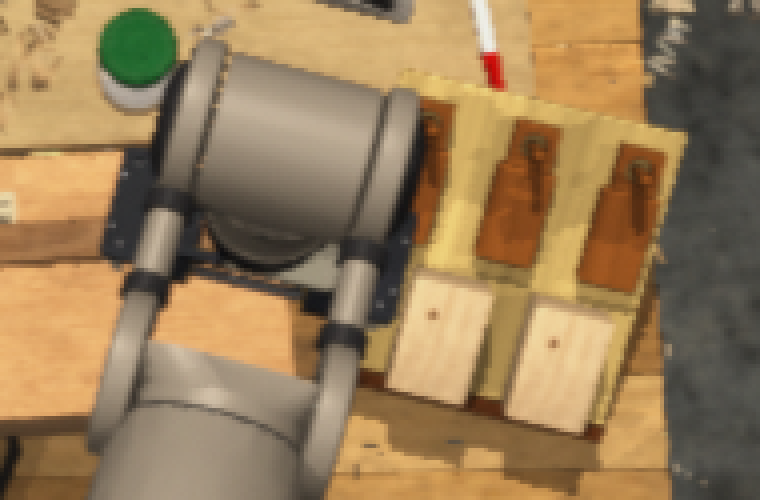

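The last picture shows all three paddles on their pegs, near (433,120), (533,150) and (638,170), lying flat. Both blocks sit at the lip, around (440,340) and (560,365), and the jar still stands at (137,60).

```bash
python3 -c "
from cell import *
print(hand_in())"
```

```text
the job is handed in; nothing more can be done
None
```

I handed the job in at about 55 s; no verdict came back. The last camera check showed all three paddles flat on their own pegs, handle up, and both blocks on a broad face with their lower ends against the lip. The jar was standing where it began.

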